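# Drop a batch of forks through the trap hopper into the pan

### The arm

A 6-joint arm with a two-finger parallel gripper is mounted at the origin on the work surface. World frame = base frame: x ahead of the robot, y to its left, z up, the work surface at z = 0. Lengths are in m, angles in rad, forces in N, time in s.
With the tool pointing down it reaches from about 0.35 to 0.85 m from the base axis. Payload 8.1 kg.
Tool frame: the origin (TCP) lies on the centre line of the jaws, within the pads' length; the fingertips stand 17 mm ahead of it and the grasp point (between the pads) lies 2 mm behind it; z points along the fingers, y is the line along which they close (so a half turn about z gives the same grasp; the last joint's range is limited). The gripper opens to 93 mm and grips with 3 to 60 N. Pads are 15 mm wide; open, the fingers measure 128 mm over their backs; the gripper's body (75 mm by 188 mm) begins 65 mm behind the grasp point.
Start: joints at [-1.42, 0.13, 1.488, -0, 1.523, -0.085], TCP at [0.14, -0.583, 0.215] pointing down, gripper open.
Joint ranges: [-2.96, 2.96], [-0.89, 2.26], [0.02, 2.5], [-1.34, 4.48], [0, 2.73], [-2.66, 2.66]. Speed limits (rad/s): [2.39, 2.39, 2.79, 3.14, 3.14, 3.14].

### API

Orientations are given as a rotation vector (axis times angle).
In Python, from plant import status, eyes, robot gives the robot as it stands. The module is installed in compiled form; this text tells all that it offers.
- The arm moves only by the tool servo_tool, never from a script. Its argument "plan" is text: rows parted by semicolons, each of 4 numbers parted by spaces: the shift along the tool's x, y, z in m, then the turn about the tool's z in degrees. A call has 1 to 12 rows; each row is the pose to reach, as a shift and turn from the pose commanded when the call began, along the tool's axes at that moment; what a row does not reach only later rows make up. A row lasts 1/12 s, in which the tool goes at most 41.7 mm and 7.16 degrees, less where a joint would pass 70% of its speed; a pose out of reach is approached as far as the arm can. A call with a gripper value outside its range is refused whole. "grip" is the closure, from -1 (fully open) to 1 (shut), set as the call begins (left out, the last holds). The fingers move at their own pace and stop on an object; "grip_force" is the grip in N (left out, the last holds). Time passes only in rows, so rows that repeat a pose let the fingers close. It gives the time, the measured TCP pose, the force, the opening and the grip force at its end, in the units of the state.
- status.read_state(): the state, without advancing time (a new reading comes with each control period).
- eyes.read_camera(name): name is "scene" or "top"; returns a dict with "image" (384x512x3 uint8, blue, green, red), "fovy" (degrees; the focal length in pixels is half the picture's height over the tangent of half this angle, whatever the lens; pixels are square), "cx", "cy" (the principal point, pixels), "world_from_camera" (4x4, takes a point from camera to world coordinates). Camera axes: x right, y down, z forward; pixel columns grow to the right and rows downward; lengths in m; the calibration is good to about 2 mm. A picture is of the moment at which its call begins. There is no depth.
- robot.close_job(): hands the job in; it is judged then, once.
The state is a dict: "t": time; "q": joint angles; "dq": joint speeds; "joint_torque": joint torques, N m; "tool_pos": TCP position; "orientation": TCP orientation; "force": force on the tool from outside, world axes, zero at the start; "wrist_torque": the same for the moment, N m; "opening": finger opening in m; "gripper_force": force on a finger pad.
Only numpy, scipy, OpenCV 4.12 (cv2) and the standard library are available. Lean on these libraries where they do the work, as an engineer would, in place of code of your own. Each camera call takes 0.05 s, during which the arm holds its last target. There are 200 camera calls.

### The job

Push the empty grey pan along the bench until it stands under the green hopper with a little more of it showing on its handle side (the trap throws its load that way), swing the hopper's trap-door bottom shut with its crank handle, and put every steel fork that stands on the bench in front of it into the hopper. Then swing the trap open so that the whole batch drops into the pan, swing it fully shut again and push its bolt fully home under it, and slide the full pan back out so that it stands squarely inside the white outline, with every fork in it. The pan stays on the bench throughout (do not lift it), and leave the mug, oil can and spanner where they are.

Things in the scene. Friction and masses are not known exactly. Their poses are not given: they have to be found in the camera images.
- hopper: Fixed green steel hopper on four dark legs. Origin on the bench, midway between the legs; z up, its -x side is the front (roughly towards the robot). Open box: inside 100 mm in x, 116 mm in y, walls 7 mm thick; its bottom is the trap door, whose top is 200 mm above the bench when shut.
- lane (a point): Point on the bench under the hopper, 35 mm to hopper -y of its middle (the door throws its load that way): the pan's origin belongs here. Legs 20 mm square stand at hopper x +-90, y +-60 mm, so the free lane between them, along the hopper's y, is 160 mm wide and 165 mm high. The pan goes in from the -y side, where the white bay also lies.
- hopper_mouth (a point): Centre of the hopper's open top, at the height of the rim (270 mm).
- trap (a joint): Angle of the trap door, rad: 0 shut (level, a stop), 1.25 fully open (a stop). Opening, its free (-y) edge swings down and the crank's top moves towards hopper -y. The hinge is stiff (about 1 N m, 8 N at the handle): the door stays where it is left and holds the load. Starts partly open.
- hinge (a point): Point on the trap's hinge axis, which is parallel to the hopper's x, at hopper y +65 mm, 197 mm above the bench. The door is a 6 mm plate.
- trap_grip (a point): Middle of the crank's handle: a black round bar 16 mm thick, 60 mm long, parallel to hopper x, at hopper x -115 mm, 120 mm from the hinge axis. Trap shut: at hopper y +142, z 289 mm (crank leaning 0.70 rad from upright to +y); fully open: y +3, z 299 mm. Free on both sides and above; can be pinched from above, and turns in the fingers.
- bolt (a joint): Travel of the sliding bolt, m: 0 drawn (stop), 0.03 fully home (stop). It slides along hopper +x (inwards) and needs about 2 N. Home, its tongue lies under the front edge of the shut trap and blocks it from opening; pushed in while the trap is open, it blocks it from shutting. Starts drawn or nearly so.
- bolt_post (a point): Centre of the top of the bolt's upright steel post, 14 mm square and about 58 mm tall, its top 250 mm above the bench, at hopper y -40 mm; hopper x is -120 mm when drawn, -90 mm when home. Push or pinch it.
- pan: Loose grey open pan, 140 (x) x 260 (y) x 50 mm high, walls 8 mm, floor 8 mm, about 0.7 kg. Origin at the underside of the box part, centred on it. A steel bar handle, 100 mm long along x, 10 mm thick, 12 mm high, stands off its -y end, 30 mm clear of the wall: bar centre at pan y -165 mm, z 40 mm. It can be pushed, or pinched from above at its middle.
- bay: White outline painted on the bench, lines 12 mm wide, for the pan with its handle: clear inside 180 mm (x) x 340 mm (y). Its origin is where the pan's origin belongs (20 mm to +y of the outline's middle), its y is the long side, parallel to the hopper's y; the pan's handle end is at -y.
- fork1: Loose steel clevis fork (a block with two tines), 30 x 30 x 52 mm, long along its z, about 0.2 kg; origin at its centre. Stands upright on the bench at the start; any two to four of the four forks are present.
- fork2: Loose steel clevis fork (a block with two tines), 30 x 30 x 52 mm, long along its z, about 0.2 kg; origin at its centre. Stands upright on the bench at the start; any two to four of the four forks are present.
- fork3: Loose steel clevis fork (a block with two tines), 30 x 30 x 52 mm, long along its z, about 0.2 kg; origin at its centre. Stands upright on the bench at the start; any two to four of the four forks are present.
- fork4: Loose steel clevis fork (a block with two tines), 30 x 30 x 52 mm, long along its z, about 0.2 kg; origin at its centre. Stands upright on the bench at the start; any two to four of the four forks are present.
- mug: White mug, 80 mm across, 90 mm high; bystander. Origin at the centre of its underside.
- oil_can: Dark can, 60 mm across, 130 mm high; bystander. Origin at the centre of its underside.
- spanner: Steel spanner 170 mm long lying flat; bystander.
Not all that is in view belongs to the job. Leave any orange look-alike of the fork2 alone. What is shaped like the fork1 but yellow is not meant.

How it is judged:
On the way, in this order (a step that is already met when the one before it is completed fails the run):
1. every fork lies in the hopper with the trap shut, and the pan is under the hopper (x of fork1 in the frame of hopper between -0.055 and 0.055 m and y of fork1 in the frame of hopper between -0.065 and 0.065 m and z of fork1 in the frame of hopper between 0.2 and 0.29 m and x of fork2 in the frame of hopper between -0.055 and 0.055 m and y of fork2 in the frame of hopper between -0.065 and 0.065 m and z of fork2 in the frame of hopper between 0.2 and 0.29 m and x of fork3 in the frame of hopper between -0.055 and 0.055 m and y of fork3 in the frame of hopper between -0.065 and 0.065 m and z of fork3 in the frame of hopper between 0.2 and 0.29 m and x of fork4 in the frame of hopper between -0.055 and 0.055 m and y of fork4 in the frame of hopper between -0.065 and 0.065 m and z of fork4 in the frame of hopper between 0.2 and 0.29 m and value of joint trap below 0.1 rad and y of pan in the frame of hopper between -0.075 and 0.03 m and x of pan in the frame of hopper between -0.03 and 0.03 m), for 0.3 s.
2. the trap is swung open and every fork has dropped into the pan (x of fork1 in the frame of pan between -0.066 and 0.066 m and y of fork1 in the frame of pan between -0.126 and 0.126 m and z of fork1 in the frame of pan between 0.005 and 0.1 m and x of fork2 in the frame of pan between -0.066 and 0.066 m and y of fork2 in the frame of pan between -0.126 and 0.126 m and z of fork2 in the frame of pan between 0.005 and 0.1 m and x of fork3 in the frame of pan between -0.066 and 0.066 m and y of fork3 in the frame of pan between -0.126 and 0.126 m and z of fork3 in the frame of pan between 0.005 and 0.1 m and x of fork4 in the frame of pan between -0.066 and 0.066 m and y of fork4 in the frame of pan between -0.126 and 0.126 m and z of fork4 in the frame of pan between 0.005 and 0.1 m and value of joint trap above 0.6 rad), for 0.2 s.
At the end, for the whole second after the job is handed in: Every fork present lies at rest in the pan; the pan stands flat on the bench inside the white outline (its origin within 22 mm of the outline's along and across, square to 0.15 rad); the trap is shut (below 0.07 rad) and its bolt home (more than 24 of 30 mm) (x of fork1 in the frame of pan between -0.066 and 0.066 m and y of fork1 in the frame of pan between -0.126 and 0.126 m and z of fork1 in the frame of pan between 0.005 and 0.1 m and x of fork2 in the frame of pan between -0.066 and 0.066 m and y of fork2 in the frame of pan between -0.126 and 0.126 m and z of fork2 in the frame of pan between 0.005 and 0.1 m and x of fork3 in the frame of pan between -0.066 and 0.066 m and y of fork3 in the frame of pan between -0.126 and 0.126 m and z of fork3 in the frame of pan between 0.005 and 0.1 m and x of fork4 in the frame of pan between -0.066 and 0.066 m and y of fork4 in the frame of pan between -0.126 and 0.126 m and z of fork4 in the frame of pan between 0.005 and 0.1 m and linear speed of each of fork1, fork2, fork3, fork4 below 0.03 m/s and value of joint trap below 0.07 rad and value of joint bolt above 0.024 m and x of pan in the frame of bay between -0.022 and 0.022 m and y of pan in the frame of bay between -0.022 and 0.022 m and angle between the y axis of pan and the y axis of bay, either way round below 0.15 rad and height (world z) of pan below 0.006 m and linear speed of pan below 0.02 m/s); the robot touches nothing.
It fails at once if a bystander (mug, oil can, spanner) is shifted by more than 30 mm (distance of any of mug, oil_can, spanner from where it was at the start of the episode above 0.03 m).
It fails at once if the pan is lifted more than 30 mm off the bench (height (world z) of pan above 0.03 m).
Of fork1, fork2, fork3, fork4 only 2 to 4 are there at a start; the rules pass over those that are not, and their reading is None.
At some moment in a run one of fork1, fork2, fork3, fork4, pan may be knocked a few centimetres aside while the robot is not near it.
Once in a run the grip may slacken for a moment while it holds something.
It also fails if it takes over 210 s, if anything falls off the work surface, if the arm or the gripper's body presses on something with over 40 N, if the wrist force passes 120 N, or if a joint passes its speed limit or range.

## Working session

There is one attempt and no reset: what is moved stays moved. The work goes in short steps, Python scripts to look and compute and a tool call to move; the robot and the scene stay as the last step left them, time stands still between calls to the robot, and variables do not carry over. Pictures are saved under pics/ and viewed, at most 14 in all, crops included, and the job is handed in when it is done.

Besides the shell and the picture viewer there is one more tool, called after "Call:" as name(argument=value, ...) on one line, values as JSON. servo_tool: Moves the arm, as the interface text tells. Its arguments: {"type":"object","properties":{"plan":{"type":"string"},"grip":{"type":"number"},"grip_force":{"type":"number"}},"required":["plan"]}

```bash
mkdir -p pics; cat > h.py <<'E'
import numpy as np, cv2, sys
from plant import status, eyes, robot
from scipy.spatial.transform import Rotation as R
def snap(n,name):
    d=eyes.read_camera(n); cv2.imwrite(f'pics/{name}.png',d['image'])
    np.savez(f'pics/{name}.npz',**d); return d
def load(name): return dict(np.load(f'pics/{name}.npz'))
def K(d):
    f=192/np.tan(np.radians(float(d['fovy']))/2); return f,float(d['cx']),float(d['cy'])
def ray(d,u,v):
    f,cx,cy=K(d); T=d['world_from_camera']; r=T[:3,:3]@np.array([(u-cx)/f,(v-cy)/f,1]); return T[:3,3],r/np.linalg.norm(r)
def atz(d,u,v,z):
    o,r=ray(d,u,v); return o+r*(z-o[2])/r[2]
def tri(d1,p1,d2,p2):
    o1,r1=ray(d1,*p1);o2,r2=ray(d2,*p2)
    s=np.linalg.lstsq(np.c_[r1,-r2],o2-o1,rcond=None)[0]
    a=o1+r1*s[0];b=o2+r2*s[1]; return (a+b)/2,np.linalg.norm(a-b)
def proj(d,p):
    f,cx,cy=K(d); T=d['world_from_camera']; c=T[:3,:3].T@(np.array(p)-T[:3,3]); return c[:2]/c[2]*f+[cx,cy]
E
python3 - <<'E'
from h import *
np.set_printoptions(precision=3,suppress=True)
for n in('scene','top'):
    d=snap(n,n+'0'); print(n,d['fovy'],d['cx'],d['cy'],d['world_from_camera'])
    cv2.imwrite(f'pics/{n}0b.png',cv2.resize(d['image'],(800,600),interpolation=cv2.INTER_CUBIC))
print(status.read_state())
E
```

```text
scene 54.71106863619964 256.2337115998178 191.79626425052632 [[ 0.862  0.382 -0.334  0.911]
 [ 0.507 -0.647  0.569 -0.62 ]
 [ 0.001 -0.66  -0.751  0.873]
 [ 0.     0.     0.     1.   ]]
top 50.36281076086625 261.8351824632689 194.39208276558855 [[-0.012 -0.993  0.121  0.428]
 [-1.     0.013  0.011 -0.082]
 [-0.012 -0.121 -0.993  1.449]
 [ 0.     0.     0.     1.   ]]
{'t': 0.1, 'q': array([-1.42 ,  0.131,  1.489, -0.   ,  1.523, -0.085]), 'dq': array([-0.   , -0.002, -0.003,  0.   ,  0.002, -0.   ]), 'joint_torque': array([  0.001, -56.134, -49.309,   0.077,   0.029,  -0.   ]), 'tool_pos': array([ 0.14 , -0.583,  0.214]), 'orientation': array([-3.118, -0.369,  0.   ]), 'force': array([-0.608,  0.264,  0.727]), 'wrist_torque': array([ 0.039, -0.011,  0.006]), 'gripper_force': 0.0, 'opening': 0.09285766277800588}
```

View pics/scene0b.png

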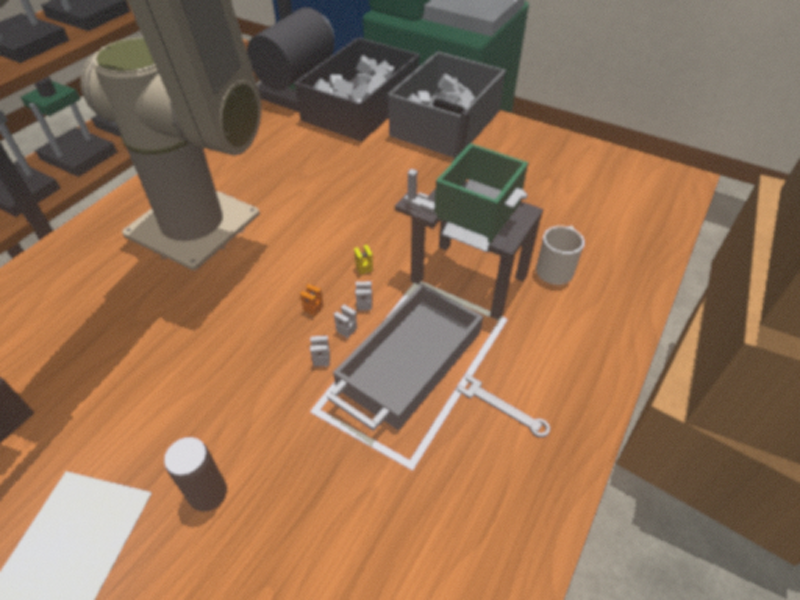

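View pics/top0b.png

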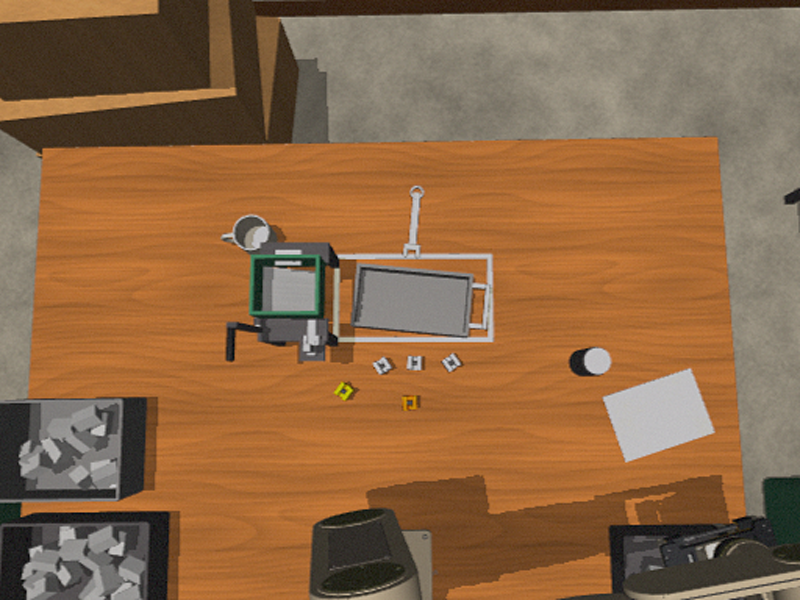

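```bash
python3 - <<'E'
from h import *
for n,x,y in(('top0',135,130),('scene0',185,85)):
    im=load(n)['image'][y:y+150,x:x+200]
    cv2.imwrite(f'pics/{n}c.png',cv2.resize(im,(800,600),interpolation=cv2.INTER_CUBIC))
E
```

```text
(no output)
```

View pics/top0c.png

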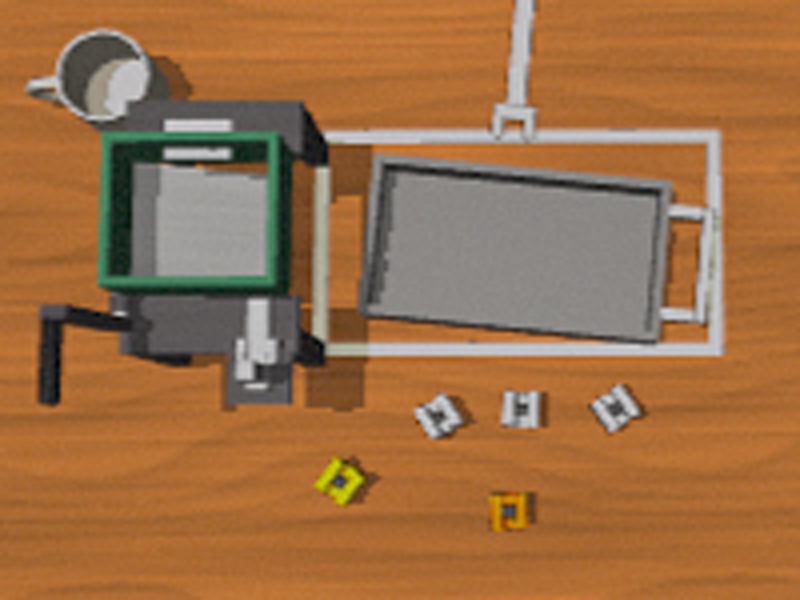

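View pics/scene0c.png

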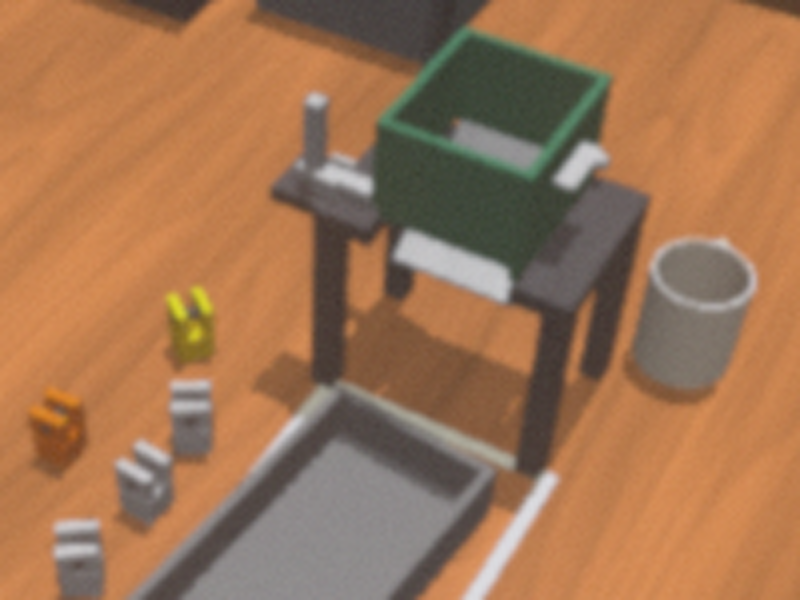

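```bash
python3 - <<'E'
from h import *
np.set_printoptions(precision=4,suppress=True)
t=load('top0');s=load('scene0')
T=lambda u,v:((u+.5)/4-.5+135,(v+.5)/4-.5+130)
S=lambda u,v:((u+.5)/4-.5+185,(v+.5)/4-.5+85)
for n,a,b in(('A',(440,414),(191,402)),('B',(522,408),(146,466)),('C',(615,407),(78,540)),('rim l-near',(98,288),(380,122)),('rim near',(287,290),(533,175)),('rim far',(290,132),(608,78)),('rim back',(100,132),(468,32)),('post',(257,303),(317,98))):
    print(n,*tri(t,T(*a),s,S(*b)))
print('atz')
for n,p,z in(('A',(440,414),.052),('B',(522,408),.052),('C',(615,407),.052)): print(n,atz(t,*T(*p),z))
for p in((98,288),(287,290),(290,132),(100,132)): print('rim',atz(t,*T(*p),.27))
for p in((378,155),(670,183),(660,342),(360,312)): print('pan',atz(t,*T(*p),.05))
for p in((708,143),(708,343),(330,343),(330,143),(708,243),(330,243),(519,143),(519,343)): print('bay',atz(t,*T(*p),0))
for z in(.27,.29,.31): print('grip ends',z,atz(t,*T(48,308),z),atz(t,*T(48,403),z))
print('handle bar',atz(t,*T(710,262),.046))
E
```

```text
A [ 0.4664 -0.0063  0.0442] 0.001851934098978496
B [ 0.4714 -0.076   0.0435] 0.0037443065521902737
C [ 0.4703 -0.1564  0.0456] 0.0013554900047743317
rim l-near [0.5344 0.2285 0.1883] 0.07015697190040479
rim near [0.6053 0.1232 0.2238] 0.10988485195433881
rim far [0.6787 0.0919 0.3479] 0.058718409180664226
rim back [0.6219 0.189  0.3244] 0.08599406875801995
post [0.528  0.1022 0.2803] 0.030924441378948286
atz
A [ 0.4655 -0.0073  0.052 ]
B [ 0.4697 -0.0773  0.052 ]
C [ 0.4696 -0.1565  0.052 ]
rim [0.5539 0.2294 0.27  ]
rim [0.5507 0.0916 0.27  ]
rim [0.6674 0.0899 0.27  ]
rim [0.6694 0.2301 0.27  ]
pan [0.6907 0.0453 0.05  ]
pan [ 0.6625 -0.208   0.05  ]
pan [ 0.5247 -0.1962  0.05  ]
pan [0.5538 0.0611 0.05  ]
bay [ 0.7069 -0.2475  0.    ]
bay [ 0.5267 -0.2428  0.    ]
bay [0.5309 0.0929 0.    ]
bay [0.7117 0.0932 0.    ]
bay [ 0.6161 -0.2451  0.    ]
bay [0.6207 0.0931 0.    ]
bay [ 0.7093 -0.0774  0.    ]
bay [ 0.5288 -0.0752  0.    ]
grip ends 0.27 [0.5398 0.2656 0.27  ] [0.4709 0.2641 0.27  ]
grip ends 0.29 [0.5379 0.2597 0.29  ] [0.4702 0.2582 0.29  ]
grip ends 0.31 [0.536  0.2538 0.31  ] [0.4695 0.2523 0.31  ]
handle bar [ 0.5936 -0.2413  0.046 ]
```

The three steel forks are at top crop (440,415), (522,409) and (615,408). The look-alikes to leave alone are the yellow one at (343,481) and the orange one at (511,511). The hopper rim spans (98,132)–(290,290), the crank handle is at (48,355) and the bolt post is near (257,305). The pan is skewed about 0.11 rad inside the bay. I matched the rim corners wrongly between the two views, so I'll measure them again.

```bash
cat >> h.py <<'E'
def go(x,y,z,yaw=None,frm=None):
    """yaw: world angle (deg) of tool y axis, mod 180. prints shift+turn; frm=(x,y,z,yaw) if planning ahead"""
    s=status.read_state(); M=R.from_rotvec(s['orientation']).as_matrix(); p=s['tool_pos']
    Y=np.degrees(np.arctan2(M[1,1],M[0,1]))
    if frm is not None:
        p=np.array(frm[:3]); a=np.radians(frm[3]); Y=frm[3]
        M=np.c_[[-np.sin(a),np.cos(a),0],[np.cos(a),np.sin(a),0],[0,0,-1]]  # x = y cross z
        M[:,0]=np.cross(M[:,1],M[:,2])
    t=0. if yaw is None else -((yaw-Y+90)%180-90)
    v=M.T@(np.array([x,y,z])-p)
    print('shift mm %.1f %.1f %.1f turn %.1f  dist %.0f  q6 %.2f Y %.1f'%(*v*1e3,t,np.linalg.norm(v)*1e3,s['q'][5],Y))
def st():
    s=status.read_state();print('t %.2f'%s['t'],s['tool_pos'].round(4),'F',s['force'].round(1),'open %.4f gf %.1f'%(s['opening'],s['gripper_force']))
E
python3 - <<'E'
from h import *
np.set_printoptions(precision=4,suppress=True)
t=load('top0');s=load('scene0')
T=lambda u,v:((u+.5)/4-.5+135,(v+.5)/4-.5+130)
S=lambda u,v:((u+.5)/4-.5+185,(v+.5)/4-.5+85)
for n,a,b in(('--',(287,290),(380,122)),('+-',(290,132),(533,175)),('++',(100,132),(608,78)),('-+',(98,288),(468,32)),('post',(257,305),(317,98))):
    print(n,*tri(t,T(*a),s,S(*b)))
for z in(.25,): print('post scene',atz(s,*S(317,98),z))
print('post proj', [ (proj(t,p)-[135,130])*4 for p in ([.4945,.122,.25],[.4945,.122,.192])])
# fit hopper x,y,yaw using rim corners in scene at z=.27
for p in((380,122),(533,175),(608,78),(468,32)): print(atz(s,*S(*p),.27))
go(.592,-.241,.15,90)
E
```

```text
-- [0.5557 0.0949 0.271 ] 0.012179895915364013
+- [0.6693 0.0908 0.2768] 0.007245718323142573
++ [0.6694 0.2308 0.2651] 0.00225886751407044
-+ [0.5573 0.2333 0.2614] 0.005776366379513556
post [0.5271 0.1027 0.2795] 0.029774228363407085
post scene [0.4974 0.1262 0.25  ]
post proj [array([247.8502, 367.8487]), array([260.6356, 371.8828])]
[0.5595 0.1006 0.27  ]
[0.6693 0.1018 0.27  ]
[0.6705 0.223  0.27  ]
[0.5643 0.2237 0.27  ]
shift mm 519.2 -226.7 64.5 turn 13.5  dist 570  q6 -0.09 Y -76.5
```

```bash
python3 - <<'E'
from h import *
go(.592,-.240,.2,83.6)
E
```

```text
shift mm 519.5 -227.8 14.5 turn 19.9  dist 567  q6 -0.09 Y -76.5
```

Call:
servo_tool(plan="0.519 -0.226 0.015 20;0.519 -0.226 0.015 20;0.519 -0.226 0.015 20;0.519 -0.226 0.015 20;0.519 -0.226 0.015 20;0.519 -0.226 0.015 20;0.519 -0.226 0.015 20;0.519 -0.226 0.015 20;0.519 -0.226 0.015 20;0.519 -0.226 0.015 20;0.519 -0.226 0.015 20;0.519 -0.226 0.015 20", grip=0.57)

```text
t: 1.1
tool_pos: [0.5381, -0.2822, 0.2014]
orientation: [-3.136, 0.178, 0.001]
force: [0.8, 0.7, -0.3]
opening: 0.0212
gripper_force: 0.0
```

```bash
python3 - <<'E'
from h import *
go(.592,-.240,.09,83.6)
E
```

```text
shift mm 48.8 -48.0 111.4 turn -0.1  dist 131  q6 1.12 Y -96.5
```

Call:
servo_tool(plan="0.049 -0.048 0.111 0;0.049 -0.048 0.111 0;0.049 -0.048 0.111 0;0.049 -0.048 0.111 0;0.049 -0.048 0.111 0;0.049 -0.048 0.111 0")

```text
t: 1.6
tool_pos: [0.5907, -0.2421, 0.091]
orientation: [3.137, -0.177, -0.001]
force: [0.0, -0.2, 0.3]
opening: 0.0197
gripper_force: 0.0
```

```bash
python3 - <<'E'
from h import *
st(); d=snap('scene','s1'); u,v=proj(d,[.592,-.24,.05]).round().astype(int); print(u,v)
x,y=u-80,v-60
cv2.imwrite('pics/s1c.png',cv2.resize(d['image'][y:y+120,x:x+160],(800,600),interpolation=cv2.INTER_CUBIC))
go(.592,-.240,.038,83.6)
E
```

```text
t 1.60 [ 0.5907 -0.2421  0.091 ] F [ 0.  -0.2  0.3] open 0.0197 gf 0.0
223 261
shift mm 0.1 -3.1 54.7 turn -0.1  dist 55  q6 1.21 Y -96.5
```

View pics/s1c.png

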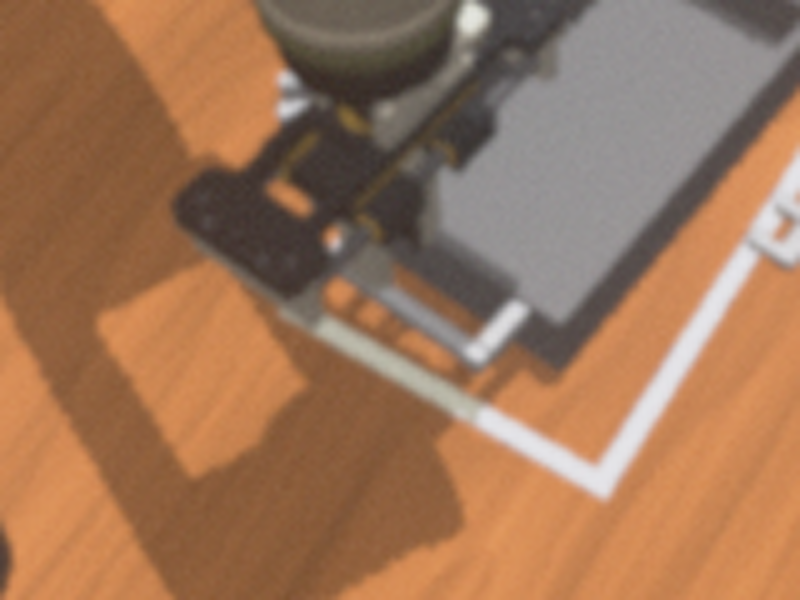

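```bash
python3 - <<'E'
from h import *
d=load('s1'); x,y=223-80,261-60
P=lambda u,v:((u+.5)/5-.5+x,(v+.5)/5-.5+y)
for p in((470,350),(390,292),(522,306)): print(p,atz(d,*P(*p),.046))
print('tips',atz(d,*P(312,312),.074),atz(d,*P(372,278),.074))
for q in((.592,-.24,.046),(.592,-.24,.074)): print((proj(d,q)-[x,y]+.5)*5)
E
```

```text
(470, 350) [ 0.63434504 -0.2445315   0.046     ]
(390, 292) [ 0.5811772  -0.23722025  0.046     ]
(522, 306) [ 0.64364165 -0.20988117  0.046     ]
tips [ 0.56572981 -0.27896882  0.074     ] [ 0.58014642 -0.24810334  0.074     ]
[405.07082876 306.00029944]
[401.4211301  276.83361426]
```

```bash
python3 - <<'E'
from h import *
d=load('s1'); x,y=223-80,261-60
a=np.radians(83.6);Y=np.array([np.cos(a),np.sin(a),0]);c=np.array([.5907,-.2421,.091])
for o in(-.0275,-.01,.01,.0275):
  print(o,(proj(d,c+Y*o-[0,0,.017])-[x,y]+.5)*5,(proj(d,c+Y*o+[0,0,.05])-[x,y]+.5)*5)
for o in(-.094,.094): print(o,(proj(d,c+Y*o+[0,0,.067])-[x,y]+.5)*5)
E
```

```text
-0.0275 [360.42008396 317.71874282] [348.39915595 243.27565055]
-0.01 [383.76085482 292.82980042] [373.22292689 217.73600781]
0.01 [409.86639026 264.99270918] [400.95238593 189.20688227]
0.0275 [432.22576302 241.15026011] [424.67353598 164.80165796]
-0.094 [243.99159124 325.99581716]
0.094 [509.70422836  55.31904273]
```

Call:
servo_tool(plan="0 -0.004 0.01 0;0 -0.004 0.02 0;0 -0.004 0.03 0;0 -0.004 0.035 0;0 -0.004 0.04 0;0 -0.004 0.045 0;0 -0.004 0.05 0;0 -0.004 0.054 0;0 -0.004 0.054 0")

```text
t: 2.4
tool_pos: [0.5909, -0.2376, 0.0357]
orientation: [-3.136, 0.178, 0.002]
force: [-0.6, -1.0, -1.3]
opening: 0.0201
gripper_force: 0.0
```

Call:
servo_tool(plan="0 0 0 0;0 0 0 0;0 0 0 0;0 0 0 0;0 0 0 0;0 0 0 0", grip=1, grip_force=50)

```text
t: 2.9
tool_pos: [0.5917, -0.2381, 0.0372]
orientation: [3.136, -0.178, 0.001]
force: [1.7, -0.7, 0.7]
opening: 0.0088
gripper_force: 50.0
```

```bash
python3 - <<'E'
from h import *
go(.608,-.239,.038,89.1)
E
```

```text
shift mm 16.3 -0.9 -0.8 turn -5.6  dist 16  q6 1.22 Y -96.5
```

Call:
servo_tool(plan="0.003 0 0 -1;0.006 0 0 -2;0.009 0 0 -3;0.012 -0.001 0 -4;0.014 -0.001 0 -5;0.016 -0.001 0 -5.6;0.016 -0.001 0 -5.6;0.016 -0.001 0 -5.6")

```text
t: 3.57
tool_pos: [0.6082, -0.2388, 0.0372]
orientation: [3.141, -0.024, 0.002]
force: [-0.1, -0.3, 3.6]
opening: 0.009
gripper_force: 50.0
```

```bash
python3 - <<'E'
from h import *
st(); d=snap('top','t2'); x,y=190,150
cv2.imwrite('pics/t2c.png',cv2.resize(d['image'][y:y+90,x:x+120],(800,600),interpolation=cv2.INTER_CUBIC))
go(.6095,-.037,.038,89.1)
E
```

```text
t 3.57 [ 0.6082 -0.2388  0.0372] F [-0.1 -0.3  3.6] open 0.0090 gf 50.0
shift mm -1.8 -201.8 -0.9 turn 0.0  dist 202  q6 1.13 Y -90.9
```

View pics/t2c.png

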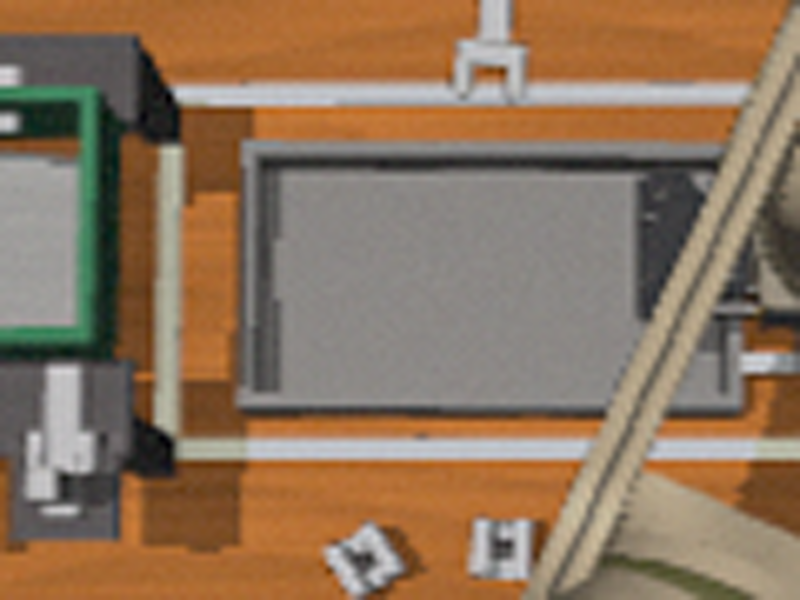

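```bash
python3 - <<'E'
from h import *
d=load('t2'); f=800/120
P=lambda u,v:((u+.5)/f-.5+190,(v+.5)/f-.5+150)
for p in((245,145),(238,408),(742,412)): print(p,atz(d,*P(*p),.05))
for p in((178,142),(172,474)): print('leg foot',atz(d,*P(*p),0))
E
```

```text
(245, 145) [0.68042657 0.055052   0.05      ]
(238, 408) [0.54286368 0.05884054 0.05      ]
(742, 412) [ 0.53749168 -0.20078215  0.05      ]
leg foot [0.69160636 0.09623576 0.        ]
leg foot [0.51216822 0.09913019 0.        ]
```

Call:
servo_tool(plan="0 -0.008 0 0;0 -0.017 0 0;0 -0.026 0 0;0 -0.035 0 0;0 -0.044 0 0;0 -0.053 0 0;-0.001 -0.062 0 0;-0.001 -0.071 0 0;-0.001 -0.08 0 0;-0.001 -0.089 0 0;-0.001 -0.098 0 0;-0.001 -0.1 0 0")

```text
t: 4.62
tool_pos: [0.6084, -0.1385, 0.0372]
orientation: [3.14, -0.024, 0.002]
force: [0.2, -6.1, 2.0]
opening: 0.0091
gripper_force: 50.0
```

Call:
servo_tool(plan="0 -0.009 0 0;0 -0.018 0 0;0 -0.027 0 0;0 -0.036 0 0;0 -0.045 0 0;0 -0.054 0 0;-0.001 -0.063 0 0;-0.001 -0.072 0 0;-0.001 -0.081 0 0;-0.001 -0.09 0 0;-0.001 -0.1 0 0;-0.001 -0.103 0 0")

```text
t: 5.62
tool_pos: [0.6089, -0.0357, 0.0372]
orientation: [3.141, -0.024, 0.001]
force: [-0.0, -7.1, 3.6]
opening: 0.0092
gripper_force: 50.0
```

```bash
python3 - <<'E'
from h import *
st(); go(.6093,-.035,.038,89.1)
E
```

```text
t 5.62 [ 0.6089 -0.0357  0.0372] F [-0.  -7.1  3.6] open 0.0092 gf 50.0
shift mm 0.4 -0.7 -0.8 turn 0.0  dist 1  q6 1.44 Y -90.9
```

Call:
servo_tool(plan="0 0 0 0;0 0 0 0;0 0 -0.03 0;0 0 -0.06 0;0 0 -0.1 0;0 0 -0.14 0;0 0 -0.18 0;0 0 -0.22 0;0 0 -0.26 0;0 0 -0.3 0;0 0 -0.34 0;0 0 -0.36 0", grip=0.57)

```text
t: 6.62
tool_pos: [0.6091, -0.0357, 0.4025]
orientation: [-3.141, 0.024, -0.009]
force: [1.2, -0.5, 1.4]
opening: 0.0196
gripper_force: 0.0
```

```bash
python3 - <<'E'
from h import *
st(); go(.497,.252,.4,89.1)
d=snap('scene','s3')
E
```

```text
t 6.62 [ 0.6091 -0.0357  0.4025] F [ 1.2 -0.5  1.4] open 0.0196 gf 0.0
shift mm -116.5 -286.0 1.8 turn 0.0  dist 309  q6 1.44 Y -90.9
```

Call:
servo_tool(plan="-0.116 -0.286 0 0;-0.116 -0.286 0 0;-0.116 -0.286 0 0;-0.116 -0.286 0 0;-0.116 -0.286 0 0;-0.116 -0.286 0 0;-0.116 -0.286 0 0;-0.116 -0.286 0 0;-0.116 -0.286 0 0;-0.116 -0.286 0 0", grip=0)

```text
t: 7.5
tool_pos: [0.4965, 0.2527, 0.3959]
orientation: [3.141, -0.02, -0.002]
force: [0.4, -0.8, -0.3]
opening: 0.0464
gripper_force: 0.0
```

```bash
python3 - <<'E'
from h import *
st(); go(.497,.252,.316,89.1)
d=snap('top','t4');snap('scene','s4')
for n in('t4','s4'):
  d=load(n);u,v=proj(d,[.497,.252,.31]).round().astype(int); print(n,u,v); x,y=u-50,v-75
  c=cv2.resize(d['image'][y:y+150,x:x+100],(400,600),interpolation=cv2.INTER_CUBIC); globals()[n]=c
cv2.imwrite('pics/c4.png',np.hstack([t4,s4]))
E
```

```text
t 7.50 [0.4965 0.2527 0.3959] F [ 0.4 -0.8 -0.3] open 0.0464 gf 0.0
shift mm 0.6 0.7 79.9 turn 0.2  dist 80  q6 1.96 Y -90.7
t4 147 220
s4 286 69Traceback (most recent call last):
  File "<stdin>", line 6, in <module>
cv2.error: OpenCV(4.12.0) /io/opencv/modules/imgproc/src/resize.cpp:4208: error: (-215:Assertion failed) !ssize.empty() in function 'resize'
```

Call:
servo_tool(plan="0 0.001 0.02 0;0 0.001 0.04 0;0 0.001 0.05 0;0 0.001 0.06 0;0 0.001 0.068 0;0 0.001 0.074 0;0 0.001 0.08 0;0 0.001 0.08 0")

```text
t: 8.27
tool_pos: [0.4969, 0.2509, 0.3159]
orientation: [3.141, -0.025, -0.002]
force: [-0.3, -1.8, 0.3]
opening: 0.0467
gripper_force: 0.0
```

Call:
servo_tool(plan="0 0 0 0;0 0 0 0;0 0 0 0;0 0 0 0;0 0 0 0;0 0 0 0", grip=1, grip_force=15)

```text
t: 8.77
tool_pos: [0.4972, 0.2499, 0.3171]
orientation: [3.139, -0.026, 0.0]
force: [0.0, -9.6, 0.8]
opening: 0.0115
gripper_force: 4.3
```

Call:
servo_tool(plan="0 0 0 0;0 0 0 0;0 0 0 0;0 0 0 0", grip_force=25)

```text
t: 9.1
tool_pos: [0.4979, 0.2504, 0.3198]
orientation: [3.141, -0.026, 0.006]
force: [-3.5, -5.5, 12.3]
opening: 0.0006
gripper_force: 6.3
```

```bash
python3 - <<'E'
from h import *
st(); print(status.read_state()['wrist_torque'])
a=snap('top','t5')['image'][150:300,90:190]
b=snap('scene','s5')['image'][10:160,230:330]
cv2.imwrite('pics/c5.png',cv2.resize(np.hstack([a,b]),(800,600),interpolation=cv2.INTER_CUBIC))
E
```

```text
t 9.10 [0.4979 0.2504 0.3198] F [-3.5 -5.5 12.3] open 0.0006 gf 6.3
[-1.03065075  0.38553492 -0.01820837]
```

View pics/c5.png

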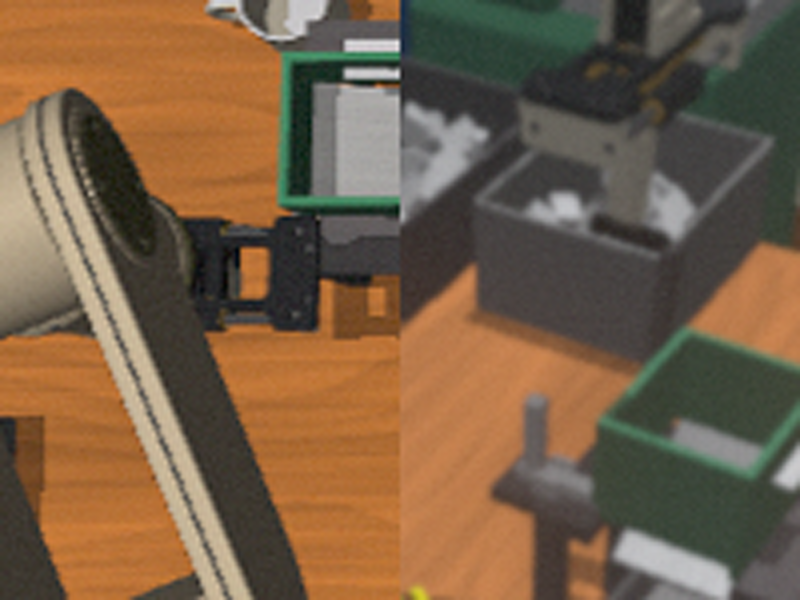

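```bash
python3 - <<'E'
from h import *
d=load('s5'); t=load('top0')
for p in((596,224),(632,231),(670,240)):
  for z in(.28,.295,.31): print(p,atz(d,230+(p[0]-400)/4,10+p[1]/4,z).round(4))
T=lambda u,v:((u+.5)/4-.5+135,(v+.5)/4-.5+130)
for z in(.28,.295,.31): print('top',atz(t,*T(48,373),z).round(4))
d0=load('s5');print(d0['world_from_camera'][:3,3])
E
```

```text
(596, 224) [0.4496 0.3015 0.28  ]
(596, 224) [0.4613 0.2782 0.295 ]
(596, 224) [0.4729 0.2549 0.31  ]
(632, 231) [0.4776 0.3065 0.28  ]
(632, 231) [0.4886 0.283  0.295 ]
(632, 231) [0.4996 0.2596 0.31  ]
(670, 240) [0.5079 0.3097 0.28  ]
(670, 240) [0.5181 0.2861 0.295 ]
(670, 240) [0.5283 0.2626 0.31  ]
top [0.492  0.2616 0.28  ]
top [0.4912 0.2572 0.295 ]
top [0.4904 0.2528 0.31  ]
[ 0.91125623 -0.62037856  0.87320683]
```

```bash
python3 - <<'E'
from h import *
d=load('s5')
for q in((.498,.2504,.3028),(.498,.2504,.32),(.498,.233,.3028),(.498,.268,.3028)):
  u,v=proj(d,q); print(q,(u-230)*4+400,(v-10)*4)
st()
E
```

```text
(0.498, 0.2504, 0.3028) 623.4947273702032 245.44428733136687
(0.498, 0.2504, 0.32) 624.9878109087274 223.45288976718047
(0.498, 0.233, 0.3028) 612.1592151997429 256.7894245006205
(0.498, 0.268, 0.3028) 634.7474768864636 234.18198309019573
t 9.20 [0.4979 0.2504 0.3198] F [-2.5 -5.8 12.1] open 0.0006 gf 6.4
```

Call:
servo_tool(plan="0 0 -0.03 0;0 0 -0.07 0;0 0 -0.1 0;0 0.05 -0.12 0;0 0.09 -0.12 0;0 0.13 -0.12 0;0 0.17 -0.12 0;0 0.21 -0.12 0;0 0.25 -0.12 0;0 0.28 -0.12 0;0 0.3 -0.12 0;0 0.3 -0.12 0", grip=0.2)

```text
t: 10.2
tool_pos: [0.4921, -0.0526, 0.4367]
orientation: [3.14, -0.032, -0.0]
force: [0.6, -0.2, 0.2]
opening: 0.0373
gripper_force: 0.0
```

```bash
python3 - <<'E'
from h import *
st()
a=snap('top','t6')['image'][140:290,110:210]
b=snap('scene','s6')['image'][10:160,230:330]
cv2.imwrite('pics/c6.png',cv2.resize(np.hstack([a,b]),(800,600),interpolation=cv2.INTER_CUBIC))
E
```

```text
t 10.20 [ 0.4921 -0.0526  0.4367] F [ 0.6 -0.2  0.2] open 0.0373 gf 0.0
```

View pics/c6.png

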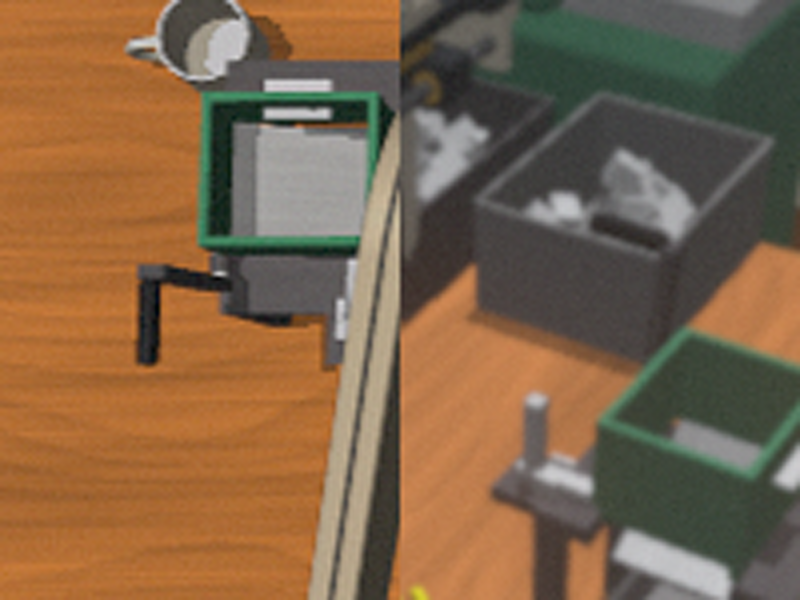

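```bash
python3 - <<'E'
from h import *
t=load('t6');s=load('s6')
T=lambda u,v:(110+(u+.5)/4-.5,140+(v+.5)/4-.5)
S=lambda u,v:(230+(u-400+.5)/4-.5,10+(v+.5)/4-.5)
for a,b in(((148,360),(597,222)),((148,318),(632,231)),((149,275),(666,240))): print(tri(t,T(*a),s,S(*b)))
for z in (.27,.28,.29,.3,.31):print(atz(t,*T(148,330),z))
E
```

```text
(array([0.47243908, 0.25199929, 0.31374899]), np.float64(0.0025158664522644102))
(array([0.50113233, 0.25187483, 0.31533736]), np.float64(0.0014834328139726519))
(array([0.52988672, 0.25034495, 0.31798096]), np.float64(0.0010141876221420809))
[0.49472815 0.26460104 0.27      ]
[0.49416029 0.26165768 0.28      ]
[0.49359243 0.25871432 0.29      ]
[0.49302457 0.25577095 0.3       ]
[0.49245671 0.25282759 0.31      ]
```

```bash
python3 - <<'E'
from h import *
go(.499,.2515,.38,89.1)
E
```

```text
shift mm 1.4 -300.9 57.0 turn -0.1  dist 306  q6 1.38 Y -91.0
```

Call:
servo_tool(plan="0.001 -0.301 0 0;0.001 -0.301 0 0;0.001 -0.301 0 0;0.001 -0.301 0 0;0.001 -0.301 0 0;0.001 -0.301 0 0;0.001 -0.301 0 0;0.001 -0.301 0 0;0.001 -0.301 0.02 0;0.001 -0.301 0.04 0;0.001 -0.301 0.06 0;0.001 -0.301 0.06 0", grip=0)

```text
t: 11.3
tool_pos: [0.4961, 0.253, 0.3722]
orientation: [3.139, -0.021, -0.01]
force: [-0.7, -1.2, -0.6]
opening: 0.0464
gripper_force: 0.0
```

```bash
python3 - <<'E'
from h import *
go(.499,.2515,.298,89.1);st()
E
```

```text
shift mm 3.4 1.3 74.2 turn 0.1  dist 74  q6 1.96 Y -90.8
t 11.30 [0.4961 0.253  0.3722] F [-0.7 -1.2 -0.6] open 0.0464 gf 0.0
```

Call:
servo_tool(plan="0.003 0.001 0.015 0;0.003 0.001 0.03 0;0.003 0.001 0.045 0;0.003 0.001 0.055 0;0.003 0.001 0.065 0;0.003 0.001 0.074 0;0.003 0.001 0.074 0")

```text
t: 11.88
tool_pos: [0.5004, 0.251, 0.3012]
orientation: [3.141, -0.024, -0.004]
force: [-0.1, -0.5, -0.8]
opening: 0.0465
gripper_force: 0.0
```

Call:
servo_tool(plan="0 0 0 0;0 0 0 0;0 0 0 0;0 0 0 0;0 0 0 0;0 0 0 0;0 0 0 0;0 0 0 0", grip=1, grip_force=20)

```text
t: 12.55
tool_pos: [0.5013, 0.2503, 0.3034]
orientation: [3.141, -0.025, 0.001]
force: [-1.0, -6.4, 4.1]
opening: 0.0157
gripper_force: 20.0
```

Call:
servo_tool(plan="0 -0.006 0.001 0;0 -0.013 0.003 0;0 -0.018 0.005 0;0 -0.024 0.007 0;0 -0.03 0.01 0;0 -0.035 0.0125 0;0 -0.04 0.016 0;0 -0.045 0.019 0;0 -0.05 0.023 0;0 -0.055 0.026 0;0 -0.059 0.029 0;0 -0.059 0.029 0")

```text
t: 13.55
tool_pos: [0.5029, 0.3075, 0.2756]
orientation: [3.137, -0.028, 0.003]
force: [-1.0, -14.7, 11.4]
opening: 0.0155
gripper_force: 20.0
```

```bash
python3 - <<'E'
from h import *
st()
E
```

```text
t 13.55 [0.5029 0.3075 0.2756] F [ -1.  -14.7  11.4] open 0.0155 gf 20.0
```

Call:
servo_tool(plan="0 -0.003 0.002 0;0 -0.006 0.005 0;0 -0.006 0.005 0;0 -0.006 0.005 0")

```text
t: 13.88
tool_pos: [0.5047, 0.3084, 0.2732]
orientation: [3.13, -0.034, 0.009]
force: [-3.4, -39.9, 24.7]
opening: 0.0167
gripper_force: 20.0
```

Call:
servo_tool(plan="0 0 0 0;0 0 0 0;0 0 0 0;0 0 -0.03 0;0 0 -0.06 0;0 0 -0.1 0;0 0 -0.14 0;0 0 -0.14 0", grip=0.1)

```text
t: 14.55
tool_pos: [0.5034, 0.3173, 0.4187]
orientation: [-3.134, 0.023, -0.018]
force: [0.2, 0.6, 1.2]
opening: 0.0416
gripper_force: 0.0
```

```bash
python3 - <<'E'
from h import *
st(); go(.466,-.0068,.2,None); go(.45,.0,.30,90)
E
```

```text
t 14.55 [0.5034 0.3173 0.4187] F [0.2 0.6 1.2] open 0.0416 gf 0.0
shift mm -35.0 326.2 216.0 turn 0.0  dist 393  q6 2.06 Y -90.8
shift mm -50.0 318.9 115.9 turn -0.8  dist 343  q6 2.06 Y -90.8
```

```bash
python3 - <<'E'
from h import *
a=snap('top','t7')['image'][210:255,225:305]
cv2.imwrite('pics/c7a.png',cv2.resize(a,(800,450),interpolation=cv2.INTER_CUBIC))
b=snap('scene','s7')['image'][85:235,185:385]
d=load('top0')['image'];print(np.abs(d[210:255,225:305].astype(int)-a).mean(), np.abs(load('scene0')['image'][85:235,185:385].astype(int)-b).mean())
E
```

```text
10.894814814814815 12.026311111111111
```

View pics/c7a.png

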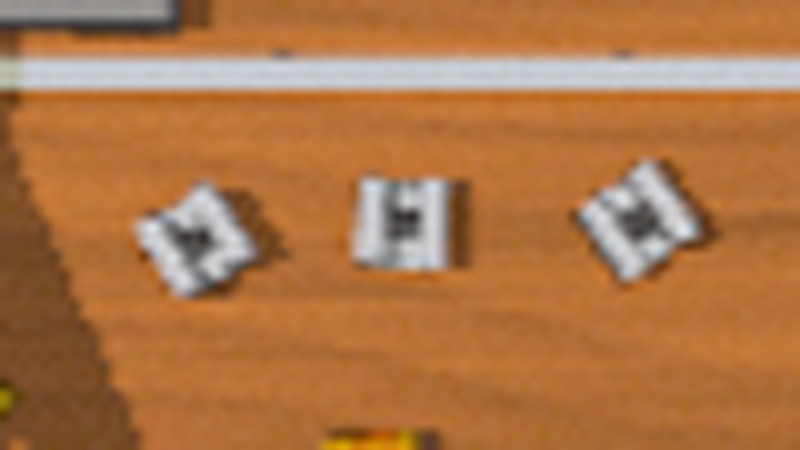

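```bash
python3 - <<'E'
from h import *
d=load('t7')
P=lambda u,v:(225+(u+.5)/10-.5,210+(v+.5)/10-.5)
for p in((197,240),(401,223),(641,221)): print(atz(d,*P(*p),.052).round(4))
p=atz(d,*P(197,240),.052)
go(p[0],p[1],.15,-55.5)
E
```

```text
[ 0.464 -0.006  0.052]
[ 0.469  -0.0757  0.052 ]
[ 0.4687 -0.1574  0.052 ]
shift mm -35.0 324.3 260.3 turn -35.4  dist 417  q6 2.06 Y -90.9
```

Call:
servo_tool(plan="-0.035 0.324 0.06 -35;-0.035 0.324 0.06 -35;-0.035 0.324 0.06 -35;-0.035 0.324 0.06 -35;-0.035 0.324 0.06 -35;-0.035 0.324 0.06 -35;-0.035 0.324 0.06 -35;-0.035 0.324 0.06 -35;-0.035 0.324 0.1 -35;-0.035 0.324 0.14 -35;-0.035 0.324 0.18 -35;-0.035 0.324 0.22 -35", grip=-0.29)

```text
t: 15.65
tool_pos: [0.4604, -0.0075, 0.1849]
orientation: [-3.002, -0.919, 0.003]
force: [0.9, 0.5, -0.2]
opening: 0.0602
gripper_force: 0.0
```

```bash
python3 - <<'E'
from h import *
st(); go(.464,-.006,.08,-55.5);go(.464,-.006,.022,-55.5)
E
```

```text
t 15.65 [ 0.4604 -0.0075  0.1849] F [ 0.9  0.5 -0.2] open 0.0602 gf 0.0
shift mm 4.0 1.0 104.9 turn -0.5  dist 105  q6 0.85 Y -56.0
shift mm 4.1 1.1 162.9 turn -0.5  dist 163  q6 0.85 Y -56.0
```

Call:
servo_tool(plan="0.004 0.001 0.04 0;0.004 0.001 0.08 0;0.004 0.001 0.1 0;0.004 0.001 0.12 0;0.004 0.001 0.135 0;0.004 0.001 0.15 0;0.004 0.001 0.162 0;0.004 0.001 0.162 0")

```text
t: 16.32
tool_pos: [0.4616, -0.0052, 0.0221]
orientation: [-3.0, -0.92, 0.011]
force: [-0.8, -0.7, -0.3]
opening: 0.06
gripper_force: 0.0
```

Call:
servo_tool(plan="0 0 0 0;0 0 0 0;0 0 0 0;0 0 0 0;0 0 0 0;0 0 0 0", grip=1, grip_force=30)

```text
t: 16.82
tool_pos: [0.4665, -0.006, 0.0276]
orientation: [3.003, 0.921, 0.002]
force: [0.4, 0.5, 2.4]
opening: 0.0298
gripper_force: 29.7
```

```bash
python3 - <<'E'
from h import *
go(.613,.202,.345,-.9)
E
```

```text
shift mm 238.3 -89.9 -317.2 turn -55.0  dist 407  q6 0.85 Y -55.9
```

Call:
servo_tool(plan="0 0 -0.04 0;0 0 -0.08 0;0 0 -0.12 0;0 0 -0.16 0;0 0 -0.2 0;0 0 -0.24 0;0 0 -0.28 0;0 0 -0.317 -7;0.04 -0.015 -0.317 -14;0.08 -0.03 -0.317 -21;0.12 -0.045 -0.317 -28;0.16 -0.06 -0.317 -35")

```text
t: 17.82
tool_pos: [0.5632, 0.1314, 0.3442]
orientation: [2.582, 1.788, 0.001]
force: [0.1, -1.6, -1.4]
opening: 0.0298
gripper_force: 29.7
```

```bash
python3 - <<'E'
from h import *
st(); go(.613,.202,.345,-.9)
E
```

```text
t 17.82 [0.5632 0.1314 0.3442] F [ 0.1 -1.6 -1.4] open 0.0298 gf 29.7
shift mm 83.6 21.8 -0.7 turn -19.7  dist 86  q6 0.50 Y -20.6
```

Call:
servo_tool(plan="0.04 0.01 -0.001 -7;0.084 0.022 -0.001 -14;0.084 0.022 -0.001 -20;0.084 0.022 -0.001 -20;0.084 0.022 -0.001 -20;0.084 0.022 -0.001 -20;0.084 0.022 -0.001 -20")

```text
t: 18.4
tool_pos: [0.6125, 0.1994, 0.3462]
orientation: [2.242, 2.199, 0.002]
force: [-0.7, 0.4, -1.1]
opening: 0.0298
gripper_force: 29.7
```

```bash
python3 - <<'E'
from h import *
st(); go(.613,.202,.233,-.9)
E
```

```text
t 18.40 [0.6125 0.1994 0.3462] F [-0.7  0.4 -1.1] open 0.0298 gf 29.7
shift mm 2.6 0.2 113.2 turn -0.2  dist 113  q6 0.25 Y -1.1
```

Call:
servo_tool(plan="0.002 0 0.03 0;0.002 0 0.06 0;0.002 0 0.075 0;0.002 0 0.088 0;0.002 0 0.098 0;0.002 0 0.106 0;0.002 0 0.109 0;0.002 0 0.109 0")

```text
t: 19.07
tool_pos: [0.6128, 0.2024, 0.236]
orientation: [2.239, 2.204, 0.0]
force: [-0.3, 0.4, -1.2]
opening: 0.0299
gripper_force: 29.7
```

```bash
python3 - <<'E'
from h import *
st()
E
```

```text
t 19.07 [0.6128 0.2024 0.236 ] F [-0.3  0.4 -1.2] open 0.0299 gf 29.7
```

Call:
servo_tool(plan="0 0 0.002 0;0 0 0.002 0;0 0 0.002 0;0 0 -0.03 0;0 0 -0.07 0;0 0 -0.11 0;0 0 -0.11 0;-0.04 -0.02 -0.11 0;-0.08 -0.04 -0.11 0;-0.12 -0.06 -0.11 0;-0.16 -0.08 -0.11 0;-0.2 -0.1 -0.11 0", grip=0)

```text
t: 20.07
tool_pos: [0.516, 0.0165, 0.3465]
orientation: [2.237, 2.204, 0.002]
force: [-0.3, -0.7, -0.4]
opening: 0.0468
gripper_force: 0.0
```

```bash
python3 - <<'E'
from h import *
st(); go(.469,-.0757,.2,-2)
E
```

```text
t 20.07 [0.516  0.0165 0.3465] F [-0.3 -0.7 -0.4] open 0.0468 gf 0.0
shift mm -92.8 -45.8 146.4 turn 1.1  dist 179  q6 -0.05 Y -0.9
```

Call:
servo_tool(plan="-0.04 -0.02 0 1;-0.08 -0.04 0 1;-0.093 -0.046 0.04 1;-0.093 -0.046 0.08 1;-0.093 -0.046 0.12 1;-0.093 -0.046 0.16 1;-0.093 -0.046 0.2 1;-0.093 -0.046 0.23 1;-0.093 -0.046 0.25 1;-0.093 -0.046 0.25 1;-0.093 -0.046 0.25 1", grip=-0.29)

```text
t: 20.98
tool_pos: [0.4689, -0.0744, 0.0958]
orientation: [-2.257, -2.184, 0.001]
force: [1.0, -0.4, 0.2]
opening: 0.0601
gripper_force: 0.0
```

```bash
python3 - <<'E'
from h import *
st(); go(.469,-.0757,.025,-2)
a=snap('top','t8')['image'][140:230,130:250]
cv2.imwrite('pics/c8.png',cv2.resize(a,(800,600),interpolation=cv2.INTER_CUBIC))
E
```

```text
t 20.98 [ 0.4689 -0.0744  0.0958] F [ 1.  -0.4  0.2] open 0.0601 gf 0.0
shift mm -1.3 0.2 70.8 turn 0.1  dist 71  q6 -0.23 Y -1.9
```

View pics/c8.png

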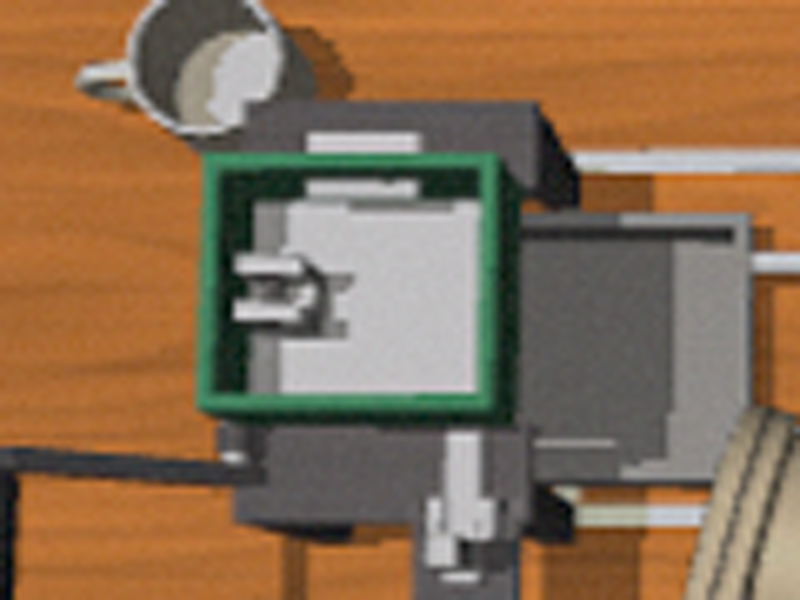

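Call:
servo_tool(plan="-0.001 0 0.02 0;-0.001 0 0.04 0;-0.001 0 0.055 0;-0.001 0 0.065 0;-0.001 0 0.071 0;-0.001 0 0.071 0;-0.001 0 0.071 0")

```text
t: 21.62
tool_pos: [0.4703, -0.0758, 0.0261]
orientation: [2.257, 2.184, 0.001]
force: [-0.1, -0.9, -0.0]
opening: 0.0598
gripper_force: 0.0
```

Call:
servo_tool(plan="0 0 0 0;0 0 0 0;0 0 0 0;0 0 0 0;0 0 0 0;0 0 0 0", grip=1)

```text
t: 22.12
tool_pos: [0.4698, -0.0756, 0.0253]
orientation: [2.257, 2.184, 0.001]
force: [1.1, 0.3, 1.3]
opening: 0.029
gripper_force: 40.1
```

```bash
python3 - <<'E'
from h import *
st(); go(.613,.164,.35,-.9)
E
```

```text
t 22.12 [ 0.4698 -0.0756  0.0253] F [1.1 0.3 1.3] open 0.0290 gf 40.1
shift mm 244.2 135.5 -324.6 turn -1.0  dist 428  q6 -0.23 Y -1.9
```

Call:
servo_tool(plan="0 0 -0.04 0;0 0 -0.08 0;0 0 -0.12 0;0 0 -0.16 0;0 0 -0.2 0;0 0 -0.24 0;0 0 -0.28 0;0 0 -0.325 0;0.035 0.02 -0.325 0;0.07 0.04 -0.325 -1;0.105 0.06 -0.325 -1;0.14 0.08 -0.325 -1")

```text
t: 23.12
tool_pos: [0.5544, 0.0631, 0.3497]
orientation: [-2.24, -2.203, 0.0]
force: [0.6, -1.3, -3.3]
opening: 0.0295
gripper_force: 40.3
```

```bash
python3 - <<'E'
from h import *
st(); go(.613,.164,.35,-.9)
E
```

```text
t 23.12 [0.5544 0.0631 0.3497] F [ 0.6 -1.3 -3.3] open 0.0295 gf 40.3
shift mm 101.8 56.9 -0.3 turn -0.0  dist 117  q6 0.04 Y -0.9
```

Call:
servo_tool(plan="0.035 0.02 0 0;0.07 0.04 0 0;0.102 0.057 0 0;0.102 0.057 0 0;0.102 0.057 0 0;0.102 0.057 0.03 0;0.102 0.057 0.06 0;0.102 0.057 0.08 0;0.102 0.057 0.095 0;0.102 0.057 0.108 0;0.102 0.057 0.116 0;0.102 0.057 0.116 0")

```text
t: 24.12
tool_pos: [0.6114, 0.1619, 0.232]
orientation: [-2.239, -2.202, 0.004]
force: [0.8, 0.1, -3.1]
opening: 0.0293
gripper_force: 40.3
```

```bash
python3 - <<'E'
from h import *
st()
E
```

```text
t 24.12 [0.6114 0.1619 0.232 ] F [ 0.8  0.1 -3.1] open 0.0293 gf 40.3
```

Call:
servo_tool(plan="0 0 0.001 0;0 0 0.001 0;0 0 0.001 0;0 0 -0.03 0;0 0 -0.07 0;0 0 -0.11 0;0 0 -0.115 0;-0.04 -0.018 -0.115 7;-0.08 -0.036 -0.115 14;-0.12 -0.054 -0.115 21;-0.16 -0.072 -0.115 28;-0.2 -0.09 -0.115 35", grip=0)

```text
t: 25.12
tool_pos: [0.5234, -0.0271, 0.3503]
orientation: [2.8, 1.421, 0.004]
force: [0.3, -0.9, -0.7]
opening: 0.0465
gripper_force: 0.0
```

```bash
python3 - <<'E'
from h import *
st(); go(.4687,-.1574,.10,-54)
E
```

```text
t 25.12 [ 0.5234 -0.0271  0.3503] F [ 0.3 -0.9 -0.7] open 0.0465 gf 0.0
shift mm -137.7 32.1 250.2 turn 17.8  dist 287  q6 0.48 Y -36.2
```

Call:
servo_tool(plan="-0.04 0.01 0 7;-0.08 0.02 0.02 14;-0.12 0.03 0.04 18;-0.138 0.032 0.08 18;-0.138 0.032 0.12 18;-0.138 0.032 0.16 18;-0.138 0.032 0.2 18;-0.138 0.032 0.23 18;-0.138 0.032 0.25 18;-0.138 0.032 0.25 18;-0.138 0.032 0.25 18", grip=-0.29)

```text
t: 26.03
tool_pos: [0.469, -0.1563, 0.0992]
orientation: [-2.986, -0.974, 0.001]
force: [-0.4, -0.1, 1.0]
opening: 0.06
gripper_force: 0.0
```

```bash
python3 - <<'E'
from h import *
st(); go(.4687,-.1574,.026,-54)
d=snap('top','t9'); a=d['image'][140:230,130:250]
cv2.imwrite('pics/c9.png',cv2.resize(a,(800,600),interpolation=cv2.INTER_CUBIC))
E
```

```text
t 26.03 [ 0.469  -0.1563  0.0992] F [-0.4 -0.1  1. ] open 0.0600 gf 0.0
shift mm -0.9 0.8 73.2 turn 0.1  dist 73  q6 0.52 Y -53.9
```

View pics/c9.png

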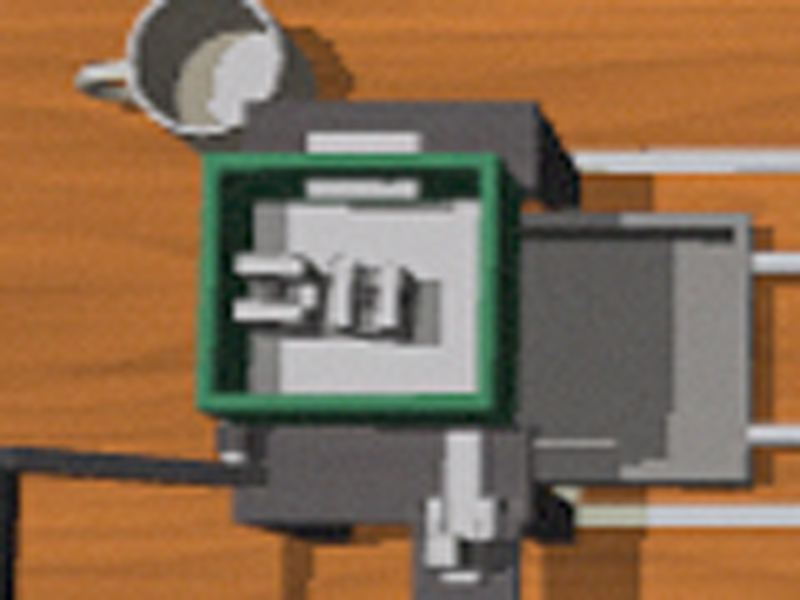

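Forks A and B stand in the hopper, at (275,290) and (370,295), and the pan is unmoved. Next is fork C.

Call:
servo_tool(plan="-0.001 0.001 0.02 0;-0.001 0.001 0.04 0;-0.001 0.001 0.055 0;-0.001 0.001 0.066 0;-0.001 0.001 0.073 0;-0.001 0.001 0.073 0;-0.001 0.001 0.073 0")

```text
t: 26.67
tool_pos: [0.4697, -0.1581, 0.0271]
orientation: [2.986, 0.973, 0.002]
force: [0.3, 0.2, 0.6]
opening: 0.06
gripper_force: 0.0
```

Call:
servo_tool(plan="0 0 0 0;0 0 0 0;0 0 0 0;0 0 0 0;0 0 0 0;0 0 0 0", grip=1)

```text
t: 27.17
tool_pos: [0.4692, -0.158, 0.0262]
orientation: [2.986, 0.973, 0.001]
force: [-0.5, -0.6, 0.9]
opening: 0.03
gripper_force: 29.8
```

```bash
python3 - <<'E'
from h import *
st(); go(.613,.126,.35,-.9)
E
```

```text
t 27.17 [ 0.4692 -0.158   0.0262] F [-0.5 -0.6  0.9] open 0.0300 gf 29.8
shift mm 283.7 -144.4 -323.8 turn -53.0  dist 454  q6 0.51 Y -53.9
```

```bash
python3 - <<'E'
from h import *
d=load('t9'); f=800/120
P=lambda u,v:((u+.5)/f-.5+130,(v+.5)/f-.5+140)
for p,z in(((232,285),.255),((312,285),.255),((330,300),.255),((405,300),.255),((218,285),.27),((481,285),.27),((340,172),.27),((340,396),.27)): print(p,atz(d,*P(*p),z).round(4))
E
```

```text
(232, 285) [0.6129 0.2188 0.255 ]
(312, 285) [0.6124 0.1832 0.255 ]
(330, 300) [0.6055 0.1751 0.255 ]
(405, 300) [0.6051 0.1417 0.255 ]
(218, 285) [0.6106 0.2212 0.27  ]
(481, 285) [0.6091 0.1055 0.27  ]
(340, 172) [0.6603 0.1681 0.27  ]
(340, 396) [0.5609 0.1669 0.27  ]
```

Call:
servo_tool(plan="0 0 -0.04 0;0 0 -0.08 0;0 0 -0.12 0;0 0 -0.16 0;0 0 -0.2 0;0 0 -0.24 0;0 0 -0.28 0;0 0 -0.324 -7;0.035 -0.02 -0.324 -14;0.07 -0.04 -0.324 -21;0.105 -0.06 -0.324 -28;0.14 -0.075 -0.324 -35")

```text
t: 28.17
tool_pos: [0.5379, -0.0128, 0.3501]
orientation: [-2.551, -1.834, -0.0]
force: [-0.6, -1.4, -1.2]
opening: 0.0297
gripper_force: 29.8
```

```bash
python3 - <<'E'
from h import *
st(); go(.612,.125,.35,-.9)
E
```

```text
t 28.17 [ 0.5379 -0.0128  0.3501] F [-0.6 -1.4 -1.2] open 0.0297 gf 29.8
shift mm 154.2 26.4 0.1 turn -17.7  dist 156  q6 0.21 Y -18.6
```

Call:
servo_tool(plan="0.04 0.006 0 -6;0.08 0.013 0 -12;0.12 0.02 0 -18;0.154 0.026 0 -18;0.154 0.026 0 -18;0.154 0.026 0 -18;0.154 0.026 0 -18;0.154 0.026 0 -18")

```text
t: 28.83
tool_pos: [0.6119, 0.1216, 0.3499]
orientation: [2.24, 2.203, -0.001]
force: [0.3, -0.7, -2.1]
opening: 0.03
gripper_force: 29.8
```

```bash
python3 - <<'E'
from h import *
st(); go(.612,.125,.295,-.9); go(.612,.125,.231,-.9)
E
```

```text
t 28.83 [0.6119 0.1216 0.3499] F [ 0.3 -0.7 -2.1] open 0.0300 gf 29.8
shift mm 3.4 0.0 54.9 turn -0.1  dist 55  q6 0.13 Y -1.0
shift mm 3.4 0.0 118.9 turn -0.1  dist 119  q6 0.13 Y -1.0
```

Call:
servo_tool(plan="0.003 0 0 0;0.003 0 0.02 0;0.003 0 0.04 0;0.003 0 0.05 0;0.003 0 0.05 0;0.003 0 0.05 0")

```text
t: 29.33
tool_pos: [0.6118, 0.125, 0.2999]
orientation: [-2.239, -2.203, 0.001]
force: [0.3, -0.0, -0.8]
opening: 0.03
gripper_force: 29.8
```

```bash
python3 - <<'E'
from h import *
st(); go(.612,.125,.231,-.9)
E
```

```text
t 29.33 [0.6118 0.125  0.2999] F [ 0.3 -0.  -0.8] open 0.0300 gf 29.8
shift mm -0.0 0.3 68.9 turn -0.0  dist 69  q6 0.14 Y -0.9
```

Call:
servo_tool(plan="0 0 0.015 0;0 0 0.03 0;0 0 0.04 0;0 0 0.05 0;0 0 0.058 0;0 0 0.065 0;0 0 0.067 0;0 0 0.067 0")

```text
t: 30.0
tool_pos: [0.612, 0.1256, 0.2323]
orientation: [-2.238, -2.204, 0.001]
force: [-0.4, 0.0, -1.8]
opening: 0.0298
gripper_force: 29.8
```

```bash
python3 - <<'E'
from h import *
st()
E
```

```text
t 30.00 [0.612  0.1256 0.2323] F [-0.4  0.  -1.8] open 0.0298 gf 29.8
```

Call:
servo_tool(plan="0 0 0.001 0;0 0 0.001 0;0 0 0.001 0;0 0 -0.03 0;0 0 -0.07 0;0 0 -0.11 0;0 0 -0.15 0;0 0 -0.17 7;0.02 -0.02 -0.17 14;0.04 -0.04 -0.17 21;0.06 -0.06 -0.17 28;0.08 -0.08 -0.17 35", grip=0)

```text
t: 31.0
tool_pos: [0.5329, 0.2075, 0.4038]
orientation: [2.802, 1.42, 0.003]
force: [0.5, 0.9, 0.4]
opening: 0.0468
gripper_force: 0.0
```

Call:
servo_tool(plan="0 0 0 7;0 0 0 14;0 0 0 21;0 0 0 28;0 0 0 35;0 0 0 42;0 0 0 49;0 0 0 55;0 0 0 55;0 0 0 55")

```text
t: 31.83
tool_pos: [0.5336, 0.2069, 0.4036]
orientation: [-3.141, 0.019, -0.002]
force: [-0.5, 0.0, -0.2]
opening: 0.0465
gripper_force: 0.0
```

```bash
python3 - <<'E'
from h import *
st(); go(.5035,.306,.38,89.1)
d=snap('top','t10'); a=d['image'][140:230,130:250]
cv2.imwrite('pics/c10.png',cv2.resize(a,(800,600),interpolation=cv2.INTER_CUBIC))
E
```

```text
t 31.83 [0.5336 0.2069 0.4036] F [-0.5  0.  -0.2] open 0.0465 gf 0.0
shift mm -31.3 -98.7 23.6 turn 0.2  dist 106  q6 1.86 Y -90.7
```

View pics/c10.png

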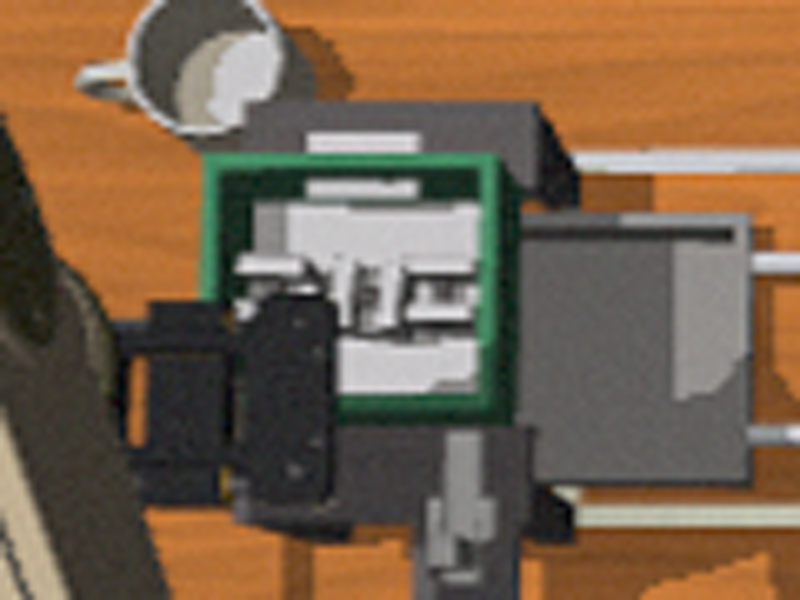

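All three forks stand in the hopper and the pan is unmoved, with its end at (748,350). Next I open the trap.

Call:
servo_tool(plan="-0.031 -0.04 0 0;-0.031 -0.08 0 0;-0.031 -0.099 0 0;-0.031 -0.099 0.03 0;-0.031 -0.099 0.06 0;-0.031 -0.099 0.085 0;-0.031 -0.099 0.105 0;-0.031 -0.099 0.12 0;-0.031 -0.099 0.129 0;-0.031 -0.099 0.129 0")

```text
t: 32.72
tool_pos: [0.5031, 0.3058, 0.2714]
orientation: [3.14, -0.021, -0.005]
force: [-0.2, -0.2, 0.3]
opening: 0.0461
gripper_force: 0.0
```

Call:
servo_tool(plan="0 0 0 0;0 0 0 0;0 0 0 0;0 0 0 0;0 0 0 0;0 0 0 0;0 0 0 0", grip=1, grip_force=25)

```text
t: 33.3
tool_pos: [0.5044, 0.3062, 0.2747]
orientation: [-3.141, 0.025, -0.002]
force: [-0.5, -2.3, 4.6]
opening: 0.0153
gripper_force: 25.0
```

```bash
python3 - <<'E'
from h import *
st()
h=np.array([.229,.197])
l0=.70
for th in np.arange(.05,1.3,.05):
    l=l0-th; print('%.2f: %.4f %.4f'%(th,-.12*(np.sin(l)-np.sin(l0)),-.12*(np.cos(l)-np.cos(l0))),end='; ')
E
```

```text
t 33.30 [0.5044 0.3062 0.2747] F [-0.5 -2.3  4.6] open 0.0153 gf 25.0
0.05: 0.0047 -0.0037; 0.10: 0.0095 -0.0073; 0.15: 0.0146 -0.0105; 0.20: 0.0198 -0.0135; 0.25: 0.0251 -0.0163; 0.30: 0.0306 -0.0187; 0.35: 0.0362 -0.0209; 0.40: 0.0418 -0.0229; 0.45: 0.0476 -0.0245; 0.50: 0.0535 -0.0258; 0.55: 0.0594 -0.0269; 0.60: 0.0653 -0.0276; 0.65: 0.0713 -0.0281; 0.70: 0.0773 -0.0282; 0.75: 0.0833 -0.0281; 0.80: 0.0893 -0.0276; 0.85: 0.0952 -0.0269; 0.90: 0.1011 -0.0258; 0.95: 0.1070 -0.0245; 1.00: 0.1128 -0.0229; 1.05: 0.1185 -0.0209; 1.10: 0.1240 -0.0187; 1.15: 0.1295 -0.0163; 1.20: 0.1348 -0.0135; 1.25: 0.1400 -0.0105;
```

Call:
servo_tool(plan="0 0.0095 -0.0073 0;0 0.0198 -0.0135 0;0 0.0306 -0.0187 0;0 0.0418 -0.0229 0;0 0.0535 -0.0258 0;0 0.0653 -0.0276 0;0 0.0773 -0.0282 0;0 0.0893 -0.0276 0;0 0.1011 -0.0258 0;0 0.1128 -0.0229 0;0 0.124 -0.0187 0;0 0.1348 -0.0135 0")

```text
t: 34.3
tool_pos: [0.5022, 0.1733, 0.2893]
orientation: [-3.137, 0.021, -0.004]
force: [-1.7, 8.2, 8.7]
opening: 0.0153
gripper_force: 25.0
```

Call:
servo_tool(plan="0 0.002 0.001 0;0 0.002 0.001 0;0 0.002 0.001 0;0 0.002 0.001 0;0 0.002 0.001 0;0 0.002 0.001 0")

```text
t: 34.8
tool_pos: [0.5021, 0.1698, 0.2874]
orientation: [-3.141, 0.024, -0.002]
force: [-1.4, 0.3, 6.6]
opening: 0.0151
gripper_force: 25.0
```

```bash
python3 - <<'E'
from h import *
st()
d=snap('scene','s11'); a=snap('top','t11')['image'][130:250,155:255];b=d['image'][65:185,260:360]
cv2.imwrite('pics/c11.png',cv2.resize(np.hstack([a,b]),(800,480),interpolation=cv2.INTER_CUBIC))
E
```

```text
t 34.80 [0.5021 0.1698 0.2874] F [-1.4  0.3  6.6] open 0.0151 gf 25.0
```

View pics/c11.png

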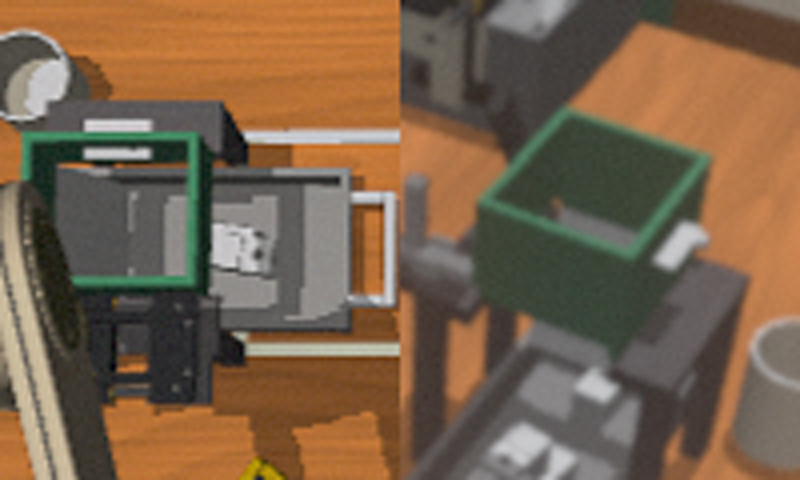

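Call:
servo_tool(plan="0 -0.0085 -0.0043 0;0 -0.019 -0.0085 0;0 -0.030 -0.0118 0;0 -0.0417 -0.014 0;0 -0.0535 -0.0158 0;0 -0.0655 -0.0163 0;0 -0.0775 -0.0156 0;0 -0.0893 -0.0138 0;0 -0.101 -0.0109 0;0 -0.1122 -0.0067 0;0 -0.123 -0.0015 0;0 -0.128 0.002 0")

```text
t: 35.9
tool_pos: [0.5053, 0.2967, 0.2853]
orientation: [3.139, -0.026, 0.005]
force: [3.2, -10.0, 7.1]
opening: 0.015
gripper_force: 25.0
```

```bash
python3 - <<'E'
from h import *
st()
E
```

```text
t 35.90 [0.5053 0.2967 0.2853] F [  3.2 -10.    7.1] open 0.0150 gf 25.0
```

Call:
servo_tool(plan="0 -0.004 0.003 0;0 -0.007 0.006 0;0 -0.01 0.009 0;0 -0.012 0.011 0;0 -0.014 0.012 0;0 -0.014 0.012 0")

```text
t: 36.4
tool_pos: [0.5056, 0.3075, 0.2761]
orientation: [3.135, -0.029, 0.006]
force: [-4.2, -22.4, 22.2]
opening: 0.0154
gripper_force: 25.0
```

```bash
python3 - <<'E'
from h import *
st()
E
```

```text
t 36.40 [0.5056 0.3075 0.2761] F [ -4.2 -22.4  22.2] open 0.0154 gf 25.0
```

Call:
servo_tool(plan="0 0.004 -0.004 0;0 0.004 -0.004 0;0 0.004 -0.004 0;0 0.004 -0.04 0;0 0.004 -0.08 0;0 0.004 -0.12 0;-0.02 0.04 -0.14 0;-0.05 0.08 -0.14 0;-0.05 0.12 -0.14 0;-0.05 0.155 -0.14 0;-0.05 0.183 -0.14 0;-0.05 0.183 -0.14 0", grip=0)

```text
t: 37.4
tool_pos: [0.4511, 0.1255, 0.4122]
orientation: [3.14, -0.03, 0.001]
force: [-0.6, 0.0, -0.4]
opening: 0.0464
gripper_force: 0.0
```

Call:
servo_tool(plan="0 0 0 0;0 0 0 0;0 0 0 0;0 0 0 0", grip=1)

```text
t: 37.73
tool_pos: [0.4512, 0.1305, 0.4119]
orientation: [-3.141, 0.022, 0.001]
force: [-0.3, -0.2, -0.6]
opening: 0.0242
gripper_force: 0.0
```

```bash
python3 - <<'E'
from h import *
st(); go(.455,.124,.235,89.1)
# trap check: bar tip in top view
d=snap('top','t12'); cv2.imwrite('pics/t12.png',d['image']); snap('scene','s12')
E
```

```text
t 37.73 [0.4512 0.1305 0.4119] F [-0.3 -0.2 -0.6] open 0.0242 gf 0.0
shift mm 4.0 6.5 176.9 turn 0.1  dist 177  q6 1.76 Y -90.8
```

Call:
servo_tool(plan="0.002 0.006 0.04 0;0.002 0.006 0.08 0;0.002 0.006 0.115 0;0.002 0.006 0.14 0;0.002 0.006 0.16 0;0.002 0.006 0.177 0;0.002 0.006 0.177 0;0.002 0.006 0.177 0")

```text
t: 38.5
tool_pos: [0.4525, 0.1236, 0.2347]
orientation: [3.141, -0.023, -0.004]
force: [-0.0, 1.0, -0.2]
opening: -0.0
gripper_force: 0.0
```

Call:
servo_tool(plan="0.006 0 0 0;0.012 0 0 0;0.018 0 0 0;0.022 0 0 0;0.026 0 0 0;0.03 0 0 0;0.034 0 0 0;0.038 0 0 0;0.042 0 0 0;0.045 0 0 0;0.045 0 0 0")

```text
t: 39.42
tool_pos: [0.4987, 0.1226, 0.2353]
orientation: [3.141, -0.025, 0.0]
force: [0.2, 0.9, 0.8]
opening: 0.0006
gripper_force: 0.0
```

```bash
python3 - <<'E'
from h import *
st()
E
```

```text
t 39.42 [0.4987 0.1226 0.2353] F [0.2 0.9 0.8] open 0.0006 gf 0.0
```

```bash
python3 - <<'E'
from h import *
a=load('s12')['image'];d=snap('scene','s13');b=d['image']
r0=load('scene0')['image']
u,v=proj(d,[.4974,.124,.25]);u2,v2=proj(d,[.4974+.02,.124,.25]);print(u,v,u2,v2)
tp=r0[108:126,260:270]
for im in(a,b):
  m=cv2.matchTemplate(im[90:145,240:300],tp,cv2.TM_CCOEFF_NORMED);_,mx,_,l=cv2.minMaxLoc(m);print(mx,l[0]+240,l[1]+90)
for q in((.4987,.1226,.218),(.4987,.1226,.238)):print(proj(d,q))
E
```

```text
263.4848338731735 109.54057750525062 269.7816447643077 111.77330747533486
0.9910016059875488 260 108
0.688777506351471 265 110
[263.45695647 119.26008574]
[263.57124214 113.49052771]
```

Call:
servo_tool(plan="0.003 0 0 0;0.006 0 0 0;0.009 0 0 0;0.011 0 0 0;0.013 0 0 0;0.015 0 0 0;0.015 0 0 0")

```text
t: 40.05
tool_pos: [0.5078, 0.1224, 0.2353]
orientation: [3.141, -0.023, -0.02]
force: [-33.3, -1.8, 18.2]
opening: 0.0005
gripper_force: 17.1
```

```bash
python3 - <<'E'
from h import *
st()
E
```

```text
t 40.05 [0.5078 0.1224 0.2353] F [-33.3  -1.8  18.2] open 0.0005 gf 17.1
```

Call:
servo_tool(plan="-0.015 0 0 0;-0.025 0 0 0;-0.03 0 -0.03 0;-0.03 0 -0.07 0;-0.03 0 -0.11 0;-0.03 0.01 -0.15 0;-0.03 0.04 -0.17 0;0 0.07 -0.17 0;0.03 0.1 -0.17 0;0.06 0.13 -0.17 0;0.09 0.158 -0.17 0;0.1 0.158 -0.17 0", grip=0.57)

```text
t: 41.05
tool_pos: [0.6132, -0.0426, 0.403]
orientation: [3.14, -0.032, -0.002]
force: [1.1, 0.3, -1.0]
opening: 0.02
gripper_force: 0.0
```

```bash
python3 - <<'E'
from h import *
st(); go(.609,-.036,.1,89.1)
t=load('t12'); 
# pan end detection in t12 vs t10
for n in('t10','t11','t12'):
  d=load(n)['image']; t0=load('t10')['image'][168:214,228:252]
  m=cv2.matchTemplate(d[155:230,215:270],t0,cv2.TM_CCOEFF_NORMED);_,mx,_,l=cv2.minMaxLoc(m);print(n,mx,l[0]+215-228,l[1]+155-168)
d=snap('top','t14')['image'];m=cv2.matchTemplate(d[155:230,215:270],t0,cv2.TM_CCOEFF_NORMED);print(cv2.minMaxLoc(m)[1:4:2])
E
```

```text
t 41.05 [ 0.6132 -0.0426  0.403 ] F [ 1.1  0.3 -1. ] open 0.0200 gf 0.0
shift mm -3.9 -7.1 303.0 turn -0.3  dist 303  q6 1.44 Y -91.2
t10 1.0 0 0
t11 0.9065302014350891 0 0
t12 0.862969696521759 0 0
(0.40349483489990234, (13, 13))
```

Call:
servo_tool(plan="-0.004 -0.007 0.04 0;-0.004 -0.007 0.08 0;-0.004 -0.007 0.12 0;-0.004 -0.007 0.16 0;-0.004 -0.007 0.2 0;-0.004 -0.007 0.24 0;-0.004 -0.007 0.27 0;-0.004 -0.007 0.3 0;-0.004 -0.007 0.3 0;-0.004 -0.007 0.3 0")

```text
t: 41.93
tool_pos: [0.6053, -0.0295, 0.1041]
orientation: [-3.141, 0.024, 0.006]
force: [0.3, 0.1, 1.4]
opening: 0.02
gripper_force: 0.0
```

```bash
python3 - <<'E'
from h import *
st(); go(.609,-.036,.031,89.1)
E
```

```text
t 41.93 [ 0.6053 -0.0295  0.1041] F [0.3 0.1 1.4] open 0.0200 gf 0.0
shift mm 4.1 6.5 73.1 turn 0.0  dist 73  q6 1.45 Y -90.9
```

Call:
servo_tool(plan="0.002 0.003 0 0;0.002 0.003 0 0;0.002 0.003 0.01 0;0.002 0.003 0.02 0;0.002 0.003 0.02 0;0.002 0.003 0.02 0")

```text
t: 42.43
tool_pos: [0.6078, -0.033, 0.0842]
orientation: [-3.141, 0.025, 0.003]
force: [-0.4, 0.1, 0.0]
opening: 0.0201
gripper_force: 0.0
```

```bash
python3 - <<'E'
from h import *
st(); go(.609,-.036,.031,89.1)
E
```

```text
t 42.43 [ 0.6078 -0.033   0.0842] F [-0.4  0.1  0. ] open 0.0201 gf 0.0
shift mm 1.3 3.0 53.2 turn 0.0  dist 53  q6 1.45 Y -90.9
```

Call:
servo_tool(plan="0.001 0.003 0 0;0.001 0.003 0.01 0;0.001 0.003 0.02 0;0.001 0.003 0.028 0;0.001 0.003 0.036 0;0.001 0.003 0.044 0;0.001 0.003 0.053 0;0.001 0.003 0.053 0")

```text
t: 43.1
tool_pos: [0.608, -0.0359, 0.0295]
orientation: [-3.141, 0.024, 0.006]
force: [-0.3, 0.6, -1.6]
opening: 0.02
gripper_force: 0.0
```

Call:
servo_tool(plan="0 0 0 0;0 0 0 0;0 0 0 0;0 0 0 0;0 0 0 0;0 0 0 0", grip=1, grip_force=50)

```text
t: 43.6
tool_pos: [0.6099, -0.0359, 0.0326]
orientation: [-3.141, 0.024, -0.001]
force: [1.4, 1.6, -2.6]
opening: 0.0093
gripper_force: 50.0
```

```bash
python3 - <<'E'
from h import *
st()
# bay: origin, from top0 lines
go(.6165,-.221,.031,89.1)
E
```

```text
t 43.60 [ 0.6099 -0.0359  0.0326] F [ 1.4  1.6 -2.6] open 0.0093 gf 50.0
shift mm 9.4 184.9 1.5 turn 0.0  dist 185  q6 1.44 Y -90.9
```

Call:
servo_tool(plan="0 0.004 0 0;0 0.01 0 0;0 0.018 0 0;0 0.026 0 0;0 0.034 0 0;0 0.042 0 0;0 0.05 0 0;0 0.058 0 0;0 0.066 0 0;0 0.073 0 0;0 0.078 0 0;0 0.08 0 0")

```text
t: 44.6
tool_pos: [0.6085, -0.1156, 0.0326]
orientation: [-3.14, 0.025, -0.0]
force: [0.1, 7.8, 0.2]
opening: 0.0095
gripper_force: 50.0
```

Call:
servo_tool(plan="0 0.004 0 0;0 0.01 0 0;0 0.018 0 0;0 0.026 0 0;0 0.034 0 0;0 0.042 0 0;0.001 0.05 0 0;0.002 0.058 0 0;0.003 0.066 0 0;0.003 0.073 0 0;0.003 0.078 0 0;0.003 0.08 0 0")

```text
t: 45.6
tool_pos: [0.6102, -0.1954, 0.0326]
orientation: [-3.14, 0.024, 0.0]
force: [0.3, 9.3, 1.0]
opening: 0.0094
gripper_force: 50.0
```

```bash
python3 - <<'E'
from h import *
st();go(.6165,-.221,.032,89.1)
E
```

```text
t 45.60 [ 0.6102 -0.1954  0.0326] F [0.3 9.3 1. ] open 0.0094 gf 50.0
shift mm 6.7 25.5 0.5 turn 0.0  dist 26  q6 1.19 Y -90.9
```

Call:
servo_tool(plan="0.001 0.005 0 0;0.003 0.011 0 0;0.005 0.017 0 0;0.006 0.022 0 0;0.007 0.026 0 0;0.007 0.026 0 0;0.007 0.026 0 0")

```text
t: 46.18
tool_pos: [0.6168, -0.2217, 0.0326]
orientation: [-3.141, 0.024, 0.001]
force: [-0.9, 4.9, 0.7]
opening: 0.0092
gripper_force: 50.2
```

Call:
servo_tool(plan="0 0 0 0;0 0 0 0;0 0 0 0;0 0 -0.03 0;0 0 -0.07 0;0 0 -0.11 0;0 0 -0.15 0;-0.04 0.01 -0.19 0;-0.08 0.02 -0.23 0;-0.12 0.02 -0.26 0;-0.16 0.02 -0.26 0;-0.2 0.02 -0.26 0", grip=0.57)

```text
t: 47.18
tool_pos: [0.4461, -0.2403, 0.2912]
orientation: [3.138, -0.025, 0.007]
force: [0.3, 0.1, 0.5]
opening: 0.0195
gripper_force: 0.0
```

Call:
servo_tool(plan="0 0.04 0 0;0 0.08 0 0;0 0.12 0 0;0 0.16 0 0;0 0.18 0 0;0 0.18 0 0;0 0.18 0 0;0 0.18 0 0")

```text
t: 47.85
tool_pos: [0.4435, -0.4188, 0.2877]
orientation: [-3.141, 0.025, -0.0]
force: [0.9, 0.7, -0.1]
opening: 0.0202
gripper_force: 0.0
```

```bash
python3 - <<'E'
from h import *
st()
a=snap('top','t15')['image'][125:245,130:330];b=snap('scene','s15')['image'][100:300,180:340]
A=cv2.resize(a,(800,480),interpolation=cv2.INTER_CUBIC)
np.savez('pics/x.npz',1)
B=b
# one picture: top crop (4x)
cv2.imwrite('pics/c15.png',A)
E
```

```text
t 47.85 [ 0.4435 -0.4188  0.2877] F [ 0.9  0.7 -0.1] open 0.0202 gf 0.0
```

View pics/c15.png

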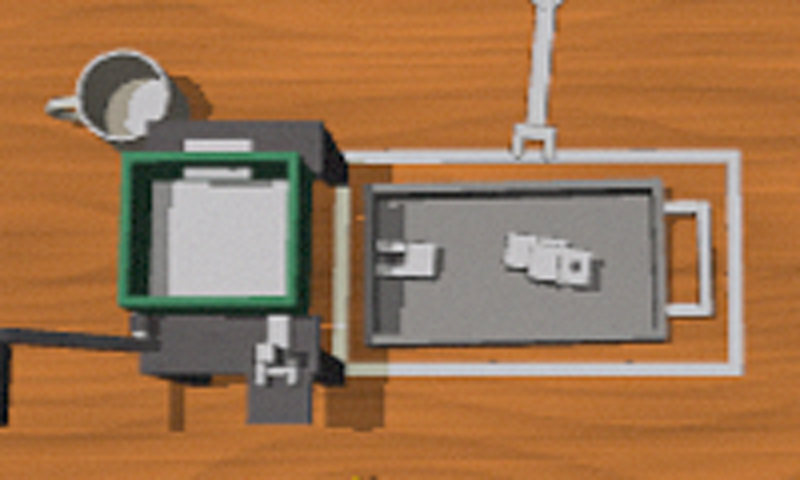

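```bash
python3 - <<'E'
from h import *
d=load('t15'); P=lambda u,v:((u+.5)/4-.5+130,(v+.5)/4-.5+125)
c=np.array([atz(d,*P(*p),.05) for p in((365,187),(662,180),(668,340),(368,346))]);print(c.round(4),c.mean(0).round(4))
b=np.array([atz(d,*P(*p),0) for p in((350,163),(728,163),(730,363),(350,363))]);print(b.round(4),b.mean(0).round(4))
yp=(c[0]+c[3]-c[1]-c[2])[:2];yb=(b[0]+b[3]-b[1]-b[2])[:2];print('pan ang',np.arctan2(yp[0],yp[1]),'bay',np.arctan2(yb[0],yb[1]))
v=np.radians(0);print('pan in bay',c.mean(0)-b.mean(0)-[0,.02,0]);print('handle',atz(d,*P(704,258),.046))
E
```

```text
[[ 0.6805  0.074   0.05  ]
 [ 0.6831 -0.1842  0.05  ]
 [ 0.5437 -0.1864  0.05  ]
 [ 0.5418  0.0714  0.05  ]] [ 0.6123 -0.0563  0.05  ]
[[ 0.7117  0.0932  0.    ]
 [ 0.7069 -0.2475  0.    ]
 [ 0.5267 -0.2445  0.    ]
 [ 0.5309  0.0929  0.    ]] [ 0.6191 -0.0765  0.    ]
pan ang -0.00862147590125873 bay 0.013363181713072854
pan in bay [-0.00678294  0.00020814  0.05      ]
handle [ 0.61479837 -0.21934594  0.046     ]
```

```bash
python3 - <<'E'
from h import *
r0=load('scene0')['image'];b=load('s15')['image'];tp=r0[108:126,260:270]
m=cv2.matchTemplate(b[90:145,240:300],tp,cv2.TM_CCOEFF_NORMED);print(cv2.minMaxLoc(m))
d=load('s15');print(proj(d,[.4974,.124,.25])-[263.48,109.54],proj(d,[.5274,.124,.25])-[263.48,109.54])
# white blobs in pan, top view
a=load('t15')['image'][172:208,225:295]; g=(a.min(2)>175).astype(np.uint8)
n,_,s,c=cv2.connectedComponentsWithStats(g);print(s[1:,4],c[1:].round(1))
import sys
st=status.read_state();print(st['t'])
E
```

```text
(-0.5937224626541138, 0.8362358808517456, (20, 3), (28, 21))
[0.00483387 0.00057751] [9.48096825 3.36063541]
[149   6  57] [[41.2 17.3]
 [ 4.  14.5]
 [ 8.7 17.9]]
47.95
```

```bash
python3 -c "
from plant import robot
print(robot.close_job())"
```

```text
the job is handed in; nothing more can be done
None
```

I finished and handed in the job, but the interface did not return a verdict: all three steel forks are in the pan, which stands inside the white outline about 7 mm off centre and 0.02 rad off square, with the trap shut and the bolt pushed to its stop.

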